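Clip the swing arm of a bamboo bending jig

TASK

First swing the arm of the bending jig fully home, so that its slot goes round the grooved post, and then lay the steel spring clip flat on the arm in front of the post with its open mouth towards it. Take the fork tool from its board and use it, never the fingers, to push the clip along the arm until it snaps into the groove of the post. Finish by standing the fork upright on its board again and letting go; leave everything else on the table where it is.

Things in the scene. Friction and masses are not known exactly. Their poses are not given: they have to be found in the camera images.
- post (a point): Centre of the groove of the fixed jig's upright steel post, 46.5 mm above the table. +x points to the arm's pivot, 105 mm beyond the post; z up. Post 24 mm in diameter, groove 18 mm; the groove runs from 2 mm below to 8 mm above the arm's top face; over it a 24 mm head, its top 17 mm above the arm's face. A seated clip's seat lies at this point
- jig: Grey fixed base of the jig, 245 (x) x 110 (y) x 30 mm; origin on the table below the post, axes as post. With the arm home its flat level aluminium top is 44 mm above the table and spans x -115 to 122, y -35 to 35 mm about the post, with a 28 mm wide slot round the post, open to +y. A wooden roller (40 mm wide, 30 mm high) stands on it 55 mm beyond the post
- swing (a joint): The jig's arm, hinged about the upright pivot 105 mm beyond the post (+x of post): 0 = fully home against its stop, the post in its slot; a growing value (rad) = swung open, counter-clockwise from above, so its near end goes to the jig's -y side. It stays where it is left; about 1 to 2 N at the knob moves it
- swing_knob (a point): Mid-height of the upright wooden knob on the arm, a cylinder 18 mm in diameter and 30 mm high standing on an ear of the arm; its top is 15 mm above this point and 74 mm above the table. 207 mm from the pivot's axis; with the arm home it is at x = -92 mm, y = -62 mm from post
- clip_bore (a point): Centre of the round seat of the loose spring-steel clip, half-way up its 5 mm thickness: a flat C about 55 mm long, 40 to 50 mm wide, 55 g. +x points out of its open mouth, z up. Jaw tips 21 mm in front; flat back edge (40 mm wide), for the fork to push, 22 mm behind. The jaws spring apart over the groove at about 5 to 10 N and shut behind it; do not grip them
- clip_tab (a point): Centre of the clip's upright tab, half-way up, 14 mm above the clip's underside and 27 mm behind clip_bore (same axes). The tab is 12 mm wide (clip's y), 10 mm thick (clip's x), 28 mm tall: the place to take the clip, fingers closing along the clip's y
- fork_handle (a point): Centre of the fork's upright wooden handle, 24 (x) by 16 (y) mm, half-way up: 45 mm above the underside; top at 82 mm. 160 g, stands by itself. Its level steel foot, 8 mm thick, 40 mm wide, runs from 30 mm behind to 75 mm before this axis (+x); the last 25 mm are two tines 8 mm wide at y = -14 and 14 mm: they straddle the clip's tab and push its back edge
- fork_foot (a point): Middle of the fork tool's underside, 22.5 mm in front of the handle's axis, same axes as fork_handle, z up
- board: Fixed plywood rest board of the fork, 170 mm (its x) by 100 mm (its y), 6 mm thick; origin at the centre of its underside. The fork stands on it at the start, roughly along the board's +x
- glue: Bystander: white glue bottle, 52 mm across, 120 mm tall; origin at its underside
- tape: Bystander: roll of paper tape lying flat, 90 mm across, 25 mm high; origin at its underside
- spacer: Bystander: plain steel spacer ring lying flat, 42 mm across, 12 mm high (not the clip); origin at its underside
- screwdriver: Bystander: screwdriver lying flat; origin at its underside
- hammer: Bystander: small hammer lying flat; origin at its underside
- bin: Bystander: blue plastic parts bin, 90 x 150 x 55 mm; origin at its underside
- lid_form: Bystander: round woven bamboo lid, 130 mm across, 38 mm high; origin at its underside
There are look-alikes about, which are no part of the job. Of the things that look like the part that bears fork_handle, the middle-sized one is meant.

How it is judged (in metres and radians):
On the way, in this order (a step that is already met when the one before it is completed fails the run):
1. the arm is swung fully home (within 0.05 rad) (value of joint swing below 0.05 rad), for 0.2 s.
2. the clip lies flat on the arm in front of the post, let go (value of joint swing below 0.05 rad and x of clip_bore in the frame of post between -0.1 and -0.01 m and y of clip_bore in the frame of post between -0.025 and 0.025 m and z of clip_bore in the frame of post between -0.004 and 0.005 m and angle between clip_bore's own z axis and vertical below 0.15 rad and contact force between the fingers and clip below 0.1 N), for 0.2 s.
3. the fork pushes the clip, which is not yet home (contact force between fork and clip above 0.5 N and horizontal distance between clip_bore and post above 0.005 m), for 0.02 s.
4. the clip has snapped onto the groove (horizontal distance between clip_bore and post below 0.0035 m and z of clip_bore in the frame of post between -0.004 and 0.005 m and angle between clip_bore's own z axis and vertical below 0.15 rad), for 0.2 s.
5. the fork stands on its board again, let go (x of fork_foot in the frame of board between -0.045 and 0.045 m and y of fork_foot in the frame of board between -0.035 and 0.035 m and z of fork_foot in the frame of board between 0 and 0.012 m and angle between fork_foot's own z axis and vertical below 0.12 rad and contact force between the fingers and fork below 0.1 N), for 0.2 s.
At the end, for the whole second after the job is handed in: Arm within 0.05 rad of home; clip flat in the groove, its seat within 3.5 mm of the post's axis; fork upright (0.12 rad) on its board, mid-foot within 45 mm along and 35 mm across of the board's centre; both let go and at rest; bystanders moved less than 30 mm (all of step 4 and all of step 5 and value of joint swing below 0.05 rad and linear speed of each of fork, clip below 0.02 m/s); the robot touches nothing.
It fails at once if a bystander is moved by more than 30 mm (distance of any of glue, tape, spacer, screwdriver, hammer, bin, lid_form from where it was at the start of the episode above 0.03 m).
It fails at once if the fingers press the clip onto the post (contact force between the fingers and clip above 1 N and horizontal distance between clip_bore and post below 0.0125 m).
It also fails if it takes over 72 s, if anything falls off the work surface, if the arm or the gripper's body presses on something with over 40 N, if the wrist force passes 120 N, or if a joint passes its speed limit or range.

ROBOT

A 6-joint arm with a two-finger parallel gripper is mounted at the origin on the work surface. World frame = base frame: x ahead of the robot, y to its left, z up, the work surface at z = 0. Lengths are in mm, angles in rad, forces in N, time in s.
With the tool pointing down it reaches from about 375 to 975 mm from the base axis. Payload 3.8 kg.
Tool frame: the origin (TCP) lies between the finger pads; the fingertips stand 17 mm ahead of it and the grasp point (between the pads) lies 2 mm behind it; y points along the fingers, x is the direction in which the jaws open and shut, and the axes are right-handed (so a half turn about y gives the same grasp; the last joint's range is limited). The gripper opens to 85 mm and grips with 20 to 120 N. Pads are 22 mm wide; open, the fingers measure 114 mm over their backs; the gripper's body (76 mm by 85 mm) begins 54 mm behind the grasp point. The pads swing forward as they close: fully open they stand 13 mm farther back than shut.
Start: joints at [-1.253, 0.264, 1.604, -0, 1.274, -0.037], TCP at [234.491, -632.955, 248.28] pointing down, gripper open.
Joint ranges: [-2.63, 2.63], [-0.94, 2.18], [0.31, 2.57], [-1.31, 4.45], [0, 2.66], [-2.55, 2.55]. Speed limits (rad/s): [2.57, 2.57, 3.14, 3.14, 3.14, 3.14].

INTERFACE

Orientations are given as a 3x3 rotation matrix whose columns are the frame's x, y, z axes.
In Python, from rig import ctrl, cams gives the robot as it stands.
- The arm moves only by the tool jog_arm, never from a script. Its argument "deltas" is a list of rows, each an object of numbers: "x", "y", "z": the shift along the world's x, y, z in cm; "ax", "ay", "az": the turn, a rotation vector about the world's x, y, z in rad; "jaw": the closure in counts, from 0 (fully open) to 255 (shut). A call has 1 to 12 rows; each row shifts and turns the commanded pose from where the row before left it; what a row does not reach is not made up. A row lasts 1/12 s, in which the tool goes at most 41.7 mm and 7.16 degrees, less where a joint would pass 70% of its speed; a pose out of reach is approached as far as the arm can. A call with a gripper value outside its range is refused whole. The fingers move at their own pace and stop on an object; "grip_force" is the grip in N (left out, the last holds). Time passes only in rows, so rows that do not move let the fingers close. It gives the time, the measured TCP pose, the force and the opening at its end, in the units of the state.
- ctrl.sense(): the state, without advancing time (a new reading comes with each control period).
- cams.capture(name): name is "scene" or "top" or "wrist"; returns a dict with "pixels" (480x640x3 uint8, red, green, blue), "vfov" (degrees; the focal length in pixels is half the picture's height over the tangent of half this angle, whatever the lens; pixels are square), "cx", "cy" (the principal point, pixels), "extrinsics" (4x4, takes a point from world to camera coordinates). Camera axes: x right, y down, z forward; pixel columns grow to the right and rows downward; lengths in mm; the calibration is good to about 2 mm. A picture is of the moment at which its call begins. There is no depth.
- ctrl.finish_job(): hands the job in, once; it reports no verdict.
The state is a dict: "time": time; "joint_positions": joint angles; "qvel": joint speeds; "tau": joint torques, N m; "ee_pos": TCP position; "orientation": TCP orientation; "ft_force": force on the tool from outside, world axes, zero at the start; "wrist_torque": the same for the moment, N m; "width": finger opening in mm.
Only numpy, scipy, OpenCV 4.12 (cv2) and the standard library are available. Lean on these libraries where they do the work, as an engineer would, in place of code of your own. Each camera call takes 0.05 s, during which the arm holds its last target.

## Working session

There is one attempt and no reset: what is moved stays moved. The work goes in short steps, Python scripts to look and compute and a tool call to move; the robot and the scene stay as the last step left them, time stands still between calls to the robot, and variables do not carry over. Pictures are saved under pics/ and viewed, and the job is handed in when it is done.

Besides the shell and the picture viewer there is one more tool, called after "Call:" as name(argument=value, ...) on one line, values as JSON. jog_arm: Moves the arm, as the interface text tells. Its arguments: {"type":"object","properties":{"deltas":{"type":"array","items":{"type":"object","properties":{"x":{"type":"number"},"y":{"type":"number"},"z":{"type":"number"},"ax":{"type":"number"},"ay":{"type":"number"},"az":{"type":"number"},"jaw":{"type":"number"}}}},"grip_force":{"type":"number"}},"required":["deltas"]}

```bash
ls; mkdir -p pics; cat > h.py <<'E'
import numpy as np, cv2
from rig import ctrl, cams
def cap(n,f):
    c=cams.capture(n); cv2.imwrite('pics/'+f,c['pixels'][:,:,::-1]); np.savez('pics/'+f+'.npz',**c); return c
def load(f): return dict(np.load('pics/'+f+'.npz'))
def f_(c): return 240/np.tan(np.radians(float(c['vfov']))/2)
def ray(c,u,v):
    E=c['extrinsics'];R=E[:3,:3];t=E[:3,3]
    d=R.T@np.array([(u-c['cx'])/f_(c),(v-c['cy'])/f_(c),1.]);return -R.T@t,d
def onz(c,u,v,z):
    o,d=ray(c,u,v);return o+d*(z-o[2])/d[2]
def proj(c,p):
    E=c['extrinsics'];q=E[:3,:3]@np.array(p,float)+E[:3,3];return f_(c)*q[0]/q[2]+c['cx'],f_(c)*q[1]/q[2]+c['cy']
E
python3 - <<'E'
from h import *
for n in ['scene','top','wrist']:
    c=cap(n,n+'0.png');print(n,c['vfov'],c['cx'],c['cy'],c['extrinsics'].round(2).tolist())
print(ctrl.sense())
E
```

```text
pics
scene 42.25043055125735 321.49725236577257 228.20770609186766 [[-0.65, 0.76, 0.01, 303.73], [0.55, 0.48, -0.69, -247.78], [-0.53, -0.44, -0.73, 2127.49], [0.0, 0.0, 0.0, 1.0]]
top 55.73013754312207 317.6609990084929 244.7820484904239 [[0.02, -1.0, 0.01, 15.15], [-1.0, -0.02, -0.09, 516.35], [0.09, -0.0, -1.0, 1005.77], [0.0, 0.0, 0.0, 1.0]]
wrist 71.52556903239709 318.06749914142046 238.8697840364867 [[0.35, -0.94, -0.0, -674.55], [-0.89, -0.33, 0.32, -41.69], [-0.3, -0.11, -0.95, 380.46], [0.0, 0.0, 0.0, 1.0]]
{'time': 0.15, 'joint_positions': array([-1.25292558e+00,  2.64583185e-01,  1.60506154e+00,  9.64447186e-06,
        1.27369102e+00, -3.68795568e-02]), 'qvel': array([ 0.00159621, -0.00267056, -0.00633819, -0.0003331 ,  0.00090278,
       -0.00046796]), 'tau': array([ 7.82799088e-05, -5.15904415e+01, -3.67959416e+01, -1.53322621e-04,
        8.02431110e-03,  2.94685044e-06]), 'ee_pos': array([ 234.31272795, -632.45780014,  247.24524938]), 'orientation': array([[ 3.47353108e-01, -5.36034145e-04,  9.37734254e-01],
       [-9.37732790e-01,  1.65865048e-03,  3.47353514e-01],
       [-1.74156672e-03, -9.99998481e-01,  7.34806070e-05]]), 'ft_force': array([-0.23987297, -0.50570209, -1.40855475]), 'wrist_torque': array([ 0.02752159, -0.03595891,  0.02919991]), 'width': 85.321070984027}
```

View pics/scene0.png

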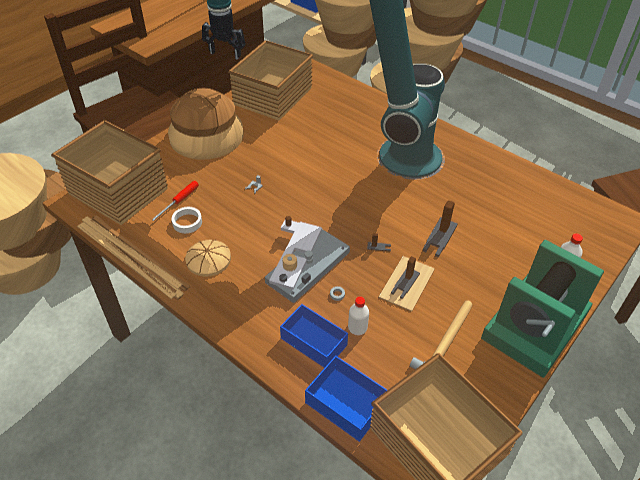

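View pics/top0.png

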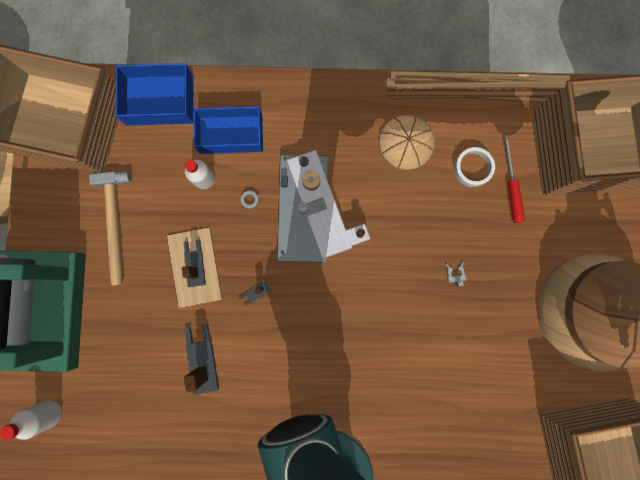

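View pics/wrist0.png

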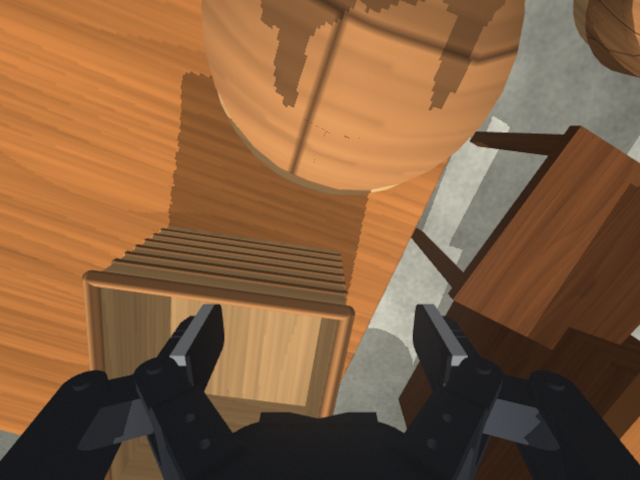

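```bash
python3 - <<'E'
import cv2
a=cv2.imread('pics/top0.png')
cv2.imwrite('pics/t_j.png',cv2.resize(a[140:280,240:390],None,fx=5,fy=4.28,interpolation=cv2.INTER_CUBIC)[:600])
b=cv2.resize(a[220:320,160:280],None,fx=5,fy=5,interpolation=cv2.INTER_CUBIC)
cv2.imwrite('pics/t_b.png',b)
cv2.imwrite('pics/t_c.png',cv2.resize(a[250:300,430:490],None,fx=10,fy=10,interpolation=cv2.INTER_CUBIC))
E
```

```text
(no output)
```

View pics/t_j.png

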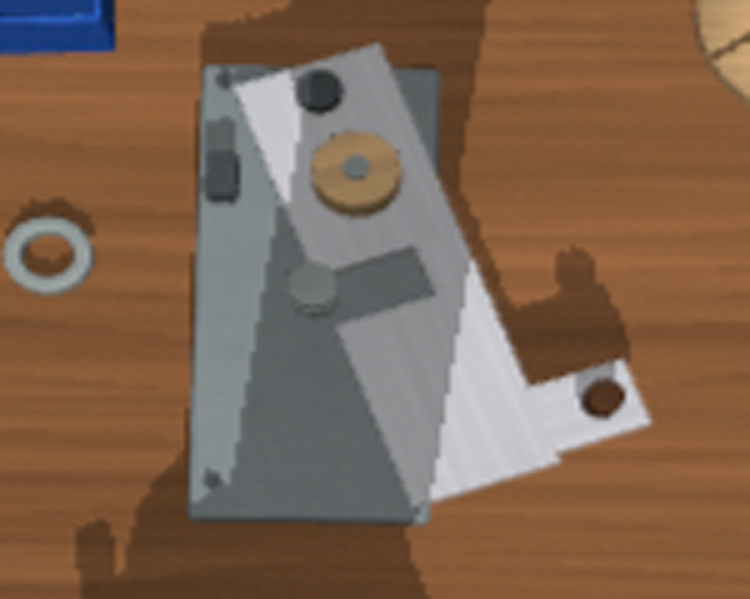

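View pics/t_b.png

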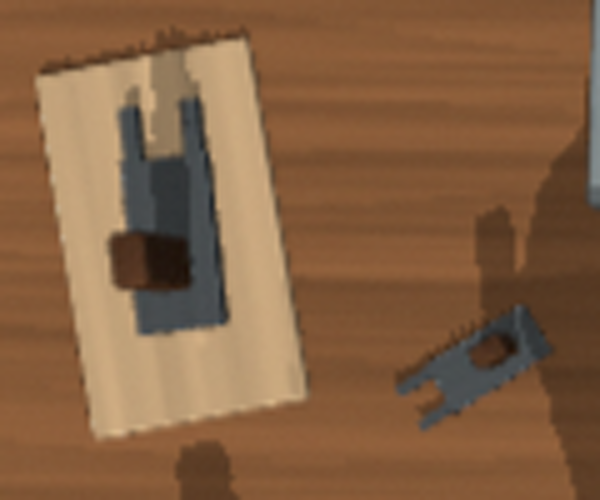

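View pics/t_c.png

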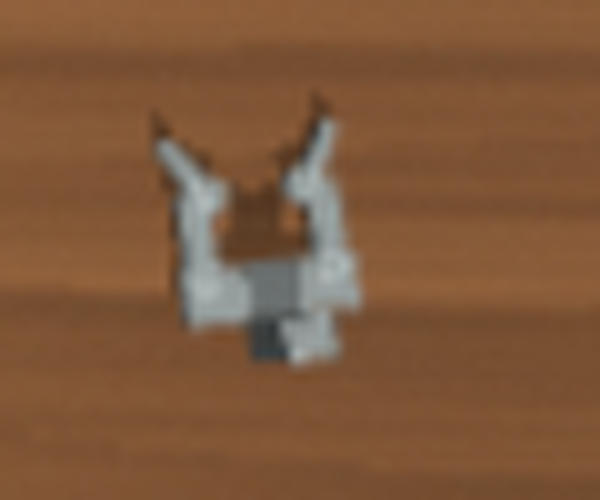

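```bash
python3 - <<'E'
from h import *
c=load('top0.png');s=load('scene0.png')
J=lambda x,y:(240+x/5,140+y/4.28);B=lambda x,y:(160+x/5,220+y/5);C=lambda x,y:(430+x/10,250+y/10)
def P(n,uv,z): 
    p=onz(c,*uv,z);print(n,np.round(uv,1),p.round(1),'scene px',np.round(proj(s,p),1));return p
P('posttop',J(313,283),61);P('knob',J(603,394),74);P('pivot',J(320,88),50)
P('roller',J(355,165),74)
for q in [(205,68),(440,70),(190,518),(425,522)]:P('base',J(*q),30)
bs=[P('board',B(*q),6) for q in [(38,75),(245,38),(307,400),(97,437)]];print(np.mean(bs,0))
for q in [(138,333),(226,322),(129,107),(190,98)]:P('foot',B(*q),14)
P('handletop',B(130,261),88)
for q in [(165,145),(325,122),(190,325),(355,303),(252,270),(300,262)]:P('clip',C(*q),5)
for q in [(270,345),(315,340)]:P('tab?',C(*q),28)
E
python3 - <<'E'
import cv2
a=cv2.imread('pics/scene0.png')
cv2.imwrite('pics/s_c.png',cv2.resize(a[160:210,230:290],None,fx=10,fy=10,interpolation=cv2.INTER_CUBIC))
cv2.imwrite('pics/s_j.png',cv2.resize(a[205:315,255:435],None,fx=4.4,fy=4.4,interpolation=cv2.INTER_CUBIC))
E
```

```text
posttop [302.6 206.1] [597.5  59.5  61. ] scene px [308.2 251.9]
knob [360.6 232.1] [540.7 -67.7  74. ] scene px [288.2 216.5]
pivot [304.  160.6] [703.3  58.9  50. ] scene px [282.4 276.5]
roller [311.  178.6] [656.5  42.   74. ] scene px [289.2 257.8]
base [281.  155.9] [718.9 112.5  30. ] scene px [293.3 294.7]
base [328.  156.4] [719.9   4.6  30. ] scene px [264.2 274.6]
base [278. 261.] [477.1 113.1  30. ] scene px [349.4 244.4]
base [325. 262.] [477.    7.4  30. ] scene px [321.7 227.1]
board [167.6 235. ] [533.9 371.4   6. ] scene px [410.7 308.8]
board [209.  227.6] [552.9 276.7   6. ] scene px [378.3 294.7]
board [221.4 300. ] [387.2 241.7   6. ] scene px [402.8 254.1]
board [179.4 307.4] [368.7 336.5   6. ] scene px [433.6 266.8]
[460.69856201 306.58823001   6.        ]
foot [187.6 286.6] [416.2 317.8  14. ] scene px [419.1 271.4]
foot [205.2 284.4] [421.9 278.1  14. ] scene px [406.5 265.5]
foot [185.8 241.4] [519.1 326.5  14. ] scene px [400.6 295. ]
foot [198.  239.6] [523.8 298.8  14. ] scene px [391.3 290.8]
handletop [186.  272.2] [446.7 301.8  88. ] scene px [411.3 257.7]
clip [446.5 264.5] [ 477.6 -273.2    5. ] scene px [254.8 191. ]
clip [462.5 262.2] [ 483.6 -310.2    5. ] scene px [245.3 186.8]
clip [449.  282.5] [ 436.4 -278.6    5. ] scene px [262.6 183.7]
clip [465.5 280.3] [ 442.1 -316.6    5. ] scene px [253.  179.4]
clip [455.2 277. ] [ 449.3 -293.     5. ] scene px [256.6 183.8]
clip [460.  276.2] [ 451.3 -304.     5. ] scene px [253.8 182.6]
tab? [457.  284.5] [ 431.9 -289.8   28. ] scene px [260.7 176.2]
tab? [461.5 284. ] [ 433.2 -299.9   28. ] scene px [258.1 175. ]
```

View pics/s_c.png

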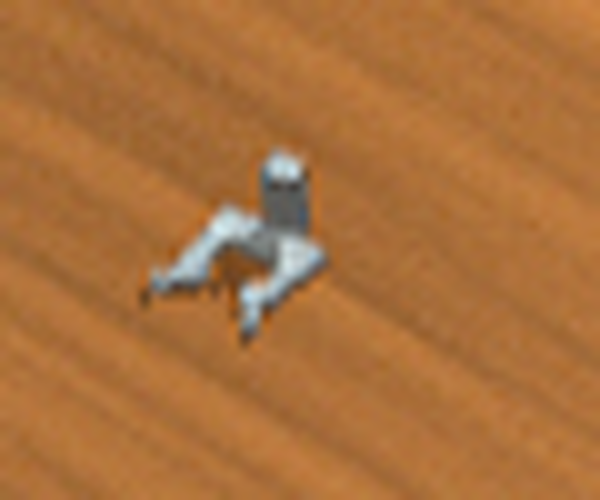

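View pics/s_j.png

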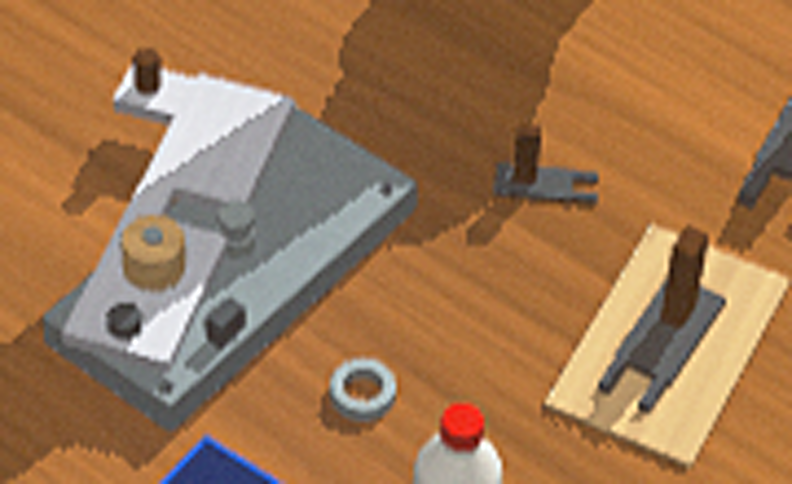

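Call:
jog_arm(deltas=[{"y": 2, "z": 1}, {"y": 4, "z": 1}, {"y": 4}, {"y": 4}, {"y": 4}, {"y": 4}, {"y": 4}, {"y": 4}, {"x": 2, "y": 2}, {"x": 3, "y": 2}, {"x": 3, "y": 2}, {"x": 3, "y": 2}])

```text
schema error: expected keys x, y, z, ax, ay, az, jaw
```

Call:
jog_arm(deltas=[{"x": 3, "y": 2.5, "z": -1}, {"x": 3, "y": 2.5, "z": -1}, {"x": 3, "y": 2.5, "z": -1}, {"x": 3, "y": 2.5, "z": -1}, {"x": 3, "y": 2.5, "z": -1}, {"x": 3, "y": 2.5, "z": -1}, {"x": 1.6, "y": 2.5, "z": -1}, {"y": 1, "z": -1}, {}, {}])

```text
schema error: expected keys x, y, z, ax, ay, az, jaw
```

```bash
python3 - <<'E'
from h import *
c=cap('wrist','w1.png');print(ctrl.sense()['ee_pos'],ctrl.sense()['time']);print(proj(c,(540.7,-67.7,74)),proj(c,(597.5,59.5,61)))
E
```

```text
[ 234.34699321 -632.54054624  247.41135631] 0.2
(np.float64(-599.8143393536), np.float64(-790.8101017593056)) (np.float64(-975.2728925320844), np.float64(-1174.2038990276178))
```

View pics/w1.png

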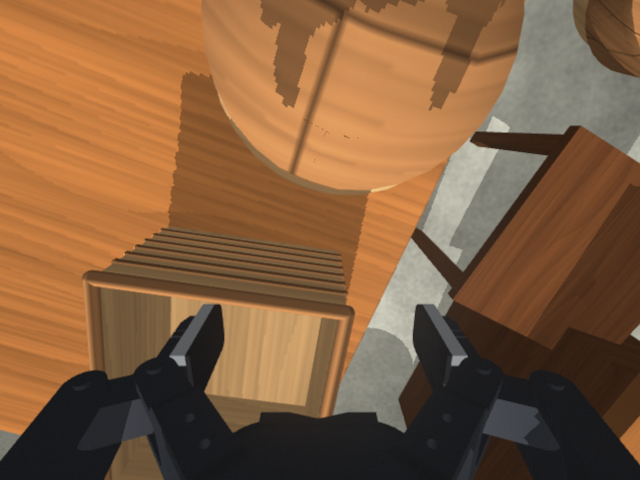

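All keys are needed in each row, so nothing moved and the picture is unchanged. I'm sending it again.

Call:
jog_arm(deltas=[{"x": 0, "y": 2, "z": 1, "ax": 0, "ay": 0, "az": 0, "jaw": 0}, {"x": 0, "y": 4, "z": 1, "ax": 0, "ay": 0, "az": 0, "jaw": 0}, {"x": 0, "y": 4, "z": 0, "ax": 0, "ay": 0, "az": 0, "jaw": 0}, {"x": 0, "y": 4, "z": 0, "ax": 0, "ay": 0, "az": 0, "jaw": 0}, {"x": 0, "y": 4, "z": 0, "ax": 0, "ay": 0, "az": 0, "jaw": 0}, {"x": 0, "y": 4, "z": 0, "ax": 0, "ay": 0, "az": 0, "jaw": 0}, {"x": 0, "y": 4, "z": 0, "ax": 0, "ay": 0, "az": 0, "jaw": 0}, {"x": 0, "y": 4, "z": 0, "ax": 0, "ay": 0, "az": 0, "jaw": 0}, {"x": 2, "y": 2, "z": 0, "ax": 0, "ay": 0, "az": 0, "jaw": 0}, {"x": 3, "y": 2, "z": 0, "ax": 0, "ay": 0, "az": 0, "jaw": 0}, {"x": 3, "y": 2, "z": 0, "ax": 0, "ay": 0, "az": 0, "jaw": 0}, {"x": 3, "y": 2, "z": 0, "ax": 0, "ay": 0, "az": 0, "jaw": 0}])

```text
time: 1.2
ee_pos: [345.2, -251.7, 268.7]
orientation: [[0.347, 0.001, 0.938], [-0.938, -0.001, 0.347], [0.001, -1.0, 0.001]]
ft_force: [-1.1, -1.4, 0.1]
width: 85.0
```

Call:
jog_arm(deltas=[{"x": 3, "y": 2.5, "z": -1, "ax": 0, "ay": 0, "az": 0, "jaw": 0}, {"x": 3, "y": 2.5, "z": -1, "ax": 0, "ay": 0, "az": 0, "jaw": 0}, {"x": 3, "y": 2.5, "z": -1, "ax": 0, "ay": 0, "az": 0, "jaw": 0}, {"x": 3, "y": 2.5, "z": -1, "ax": 0, "ay": 0, "az": 0, "jaw": 0}, {"x": 3, "y": 2.5, "z": -1, "ax": 0, "ay": 0, "az": 0, "jaw": 0}, {"x": 3, "y": 2.5, "z": -1, "ax": 0, "ay": 0, "az": 0, "jaw": 0}, {"x": 1.6, "y": 2.5, "z": -1, "ax": 0, "ay": 0, "az": 0, "jaw": 0}, {"x": 0, "y": 1, "z": -1, "ax": 0, "ay": 0, "az": 0, "jaw": 0}, {"x": 0, "y": 0, "z": 0, "ax": 0, "ay": 0, "az": 0, "jaw": 0}])

```text
time: 1.95
ee_pos: [539.1, -65.5, 185.4]
orientation: [[0.351, -0.005, 0.936], [-0.937, 0.001, 0.351], [-0.003, -1.0, -0.005]]
ft_force: [-1.4, -0.6, -0.2]
width: 85.4
```

```bash
python3 - <<'E'
from h import *
c=cap('wrist','w2.png');print(ctrl.sense()['ee_pos'],ctrl.sense()['time']);print(proj(c,(540.7,-67.7,74)),proj(c,(597.5,59.5,61)))
E
```

```text
[539.01000037 -66.93464947 186.46116789] 2.0
(np.float64(321.19110009896025), np.float64(240.2007342513229)) (np.float64(178.27962539485887), np.float64(100.79400914612233))
```

View pics/w2.png

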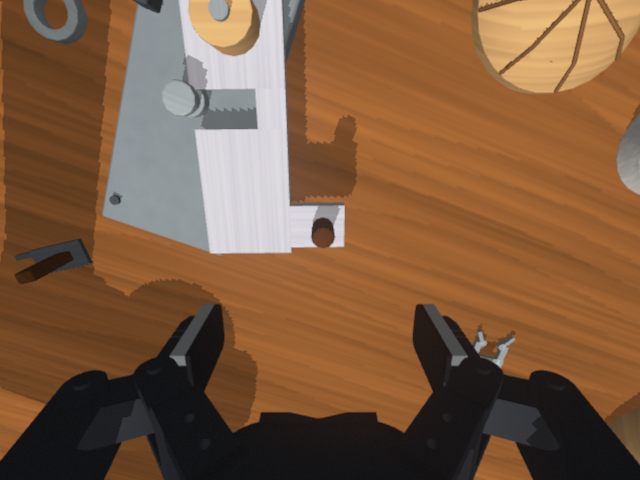

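```bash
python3 - <<'E'
from h import *
a=cv2.imread('pics/w2.png')
cv2.imwrite('pics/w2k.png',cv2.resize(a[195:265,280:360],None,fx=8,fy=8,interpolation=cv2.INTER_CUBIC))
c=load('w2.png');print(-c['extrinsics'][:3,:3].T@c['extrinsics'][:3,3])
print(proj(c,(540.7,-67.7,44)))
t=load('top0.png');print(proj(t,(540.7,-67.7,44)),proj(t,(540.7,-67.7,74)))
E
```

```text
[617.75648887 -37.12959539 310.27264961]
(np.float64(320.97718970751737), np.float64(228.32841876023835))
(np.float64(359.280409470967), np.float64(233.68572200341862)) (np.float64(360.6149891792831), np.float64(232.05806313562485))
```

View pics/w2k.png

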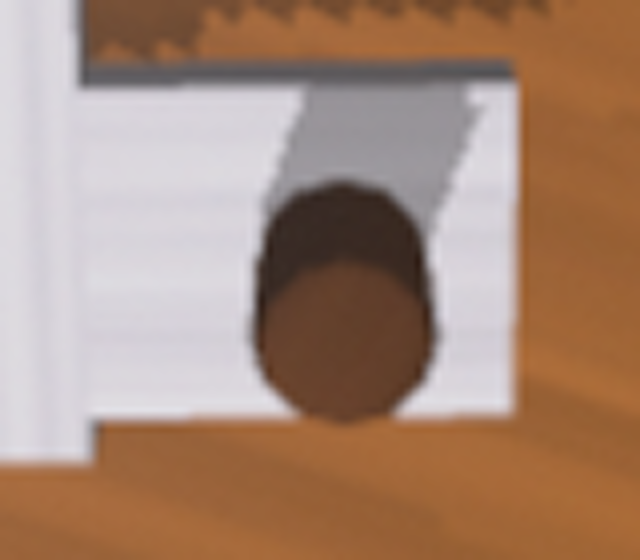

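Call:
jog_arm(deltas=[{"x": 0.2, "y": -0.1, "z": -3, "ax": 0, "ay": 0, "az": 0, "jaw": 60}, {"x": 0, "y": 0, "z": -3, "ax": 0, "ay": 0, "az": 0, "jaw": 100}, {"x": 0, "y": 0, "z": -3, "ax": 0, "ay": 0, "az": 0, "jaw": 130}, {"x": 0, "y": 0, "z": -2, "ax": 0, "ay": 0, "az": 0, "jaw": 130}, {"x": 0, "y": 0, "z": -1, "ax": 0, "ay": 0, "az": 0, "jaw": 130}, {"x": 0, "y": 0, "z": 0, "ax": 0, "ay": 0, "az": 0, "jaw": 255}, {"x": 0, "y": 0, "z": 0, "ax": 0, "ay": 0, "az": 0, "jaw": 255}, {"x": 0, "y": 0, "z": 0, "ax": 0, "ay": 0, "az": 0, "jaw": 255}, {"x": 0, "y": 0, "z": 0, "ax": 0, "ay": 0, "az": 0, "jaw": 255}], grip_force=20)

```text
time: 2.75
ee_pos: [542.4, -69.7, 69.2]
orientation: [[0.347, 0.0, 0.938], [-0.938, -0.001, 0.347], [0.001, -1.0, -0.0]]
ft_force: [-1.9, -2.8, -3.3]
width: 17.0
```

Call:
jog_arm(deltas=[{"x": -0.39, "y": 0.5, "z": 0, "ax": 0, "ay": 0, "az": 0, "jaw": 255}, {"x": -0.38, "y": 0.53, "z": 0, "ax": 0, "ay": 0, "az": 0, "jaw": 255}, {"x": -0.36, "y": 0.53, "z": 0, "ax": 0, "ay": 0, "az": 0, "jaw": 255}, {"x": -0.35, "y": 0.54, "z": 0, "ax": 0, "ay": 0, "az": 0, "jaw": 255}, {"x": -0.32, "y": 0.55, "z": 0, "ax": 0, "ay": 0, "az": 0, "jaw": 255}, {"x": -0.31, "y": 0.55, "z": 0, "ax": 0, "ay": 0, "az": 0, "jaw": 255}, {"x": -0.29, "y": 0.57, "z": 0, "ax": 0, "ay": 0, "az": 0, "jaw": 255}, {"x": -0.28, "y": 0.58, "z": 0, "ax": 0, "ay": 0, "az": 0, "jaw": 255}, {"x": -0.25, "y": 0.59, "z": 0, "ax": 0, "ay": 0, "az": 0, "jaw": 255}, {"x": -0.24, "y": 0.59, "z": 0, "ax": 0, "ay": 0, "az": 0, "jaw": 255}, {"x": -0.22, "y": 0.6, "z": 0, "ax": 0, "ay": 0, "az": 0, "jaw": 255}, {"x": 0, "y": 0, "z": 0, "ax": 0, "ay": 0, "az": 0, "jaw": 255}])

```text
time: 3.75
ee_pos: [509.3, -6.3, 69.1]
orientation: [[0.348, 0.002, 0.937], [-0.937, 0.001, 0.348], [-0.0, -1.0, 0.002]]
ft_force: [1.9, 0.2, 3.8]
width: 16.7
```

Call:
jog_arm(deltas=[{"x": -0.2, "y": 0.6, "z": 0, "ax": 0, "ay": 0, "az": 0, "jaw": 255}, {"x": 0, "y": 0.15, "z": 0, "ax": 0, "ay": 0, "az": 0, "jaw": 255}, {"x": 0, "y": 0, "z": 0, "ax": 0, "ay": 0, "az": 0, "jaw": 255}, {"x": 0, "y": 0, "z": 0, "ax": 0, "ay": 0, "az": 0, "jaw": 255}])

```text
time: 4.08
ee_pos: [507.3, -0.5, 69.0]
orientation: [[0.348, 0.001, 0.938], [-0.938, -0.001, 0.348], [0.001, -1.0, 0.001]]
ft_force: [0.9, -1.8, 6.0]
width: 17.1
```

```bash
python3 - <<'E'
from h import *
c=cap('top','t3.png');print(ctrl.sense()['ee_pos'],ctrl.sense()['ft_force'],ctrl.sense()['time'])
cv2.imwrite('pics/t3c.png',cv2.resize(c['pixels'][140:280,240:390,::-1],None,fx=4.28,fy=4.28,interpolation=cv2.INTER_CUBIC))
E
```

```text
[507.23978637  -0.53333145  69.04242079] [ 1.43128928 -2.80759804  6.11219991] 4.1333
```

View pics/t3c.png

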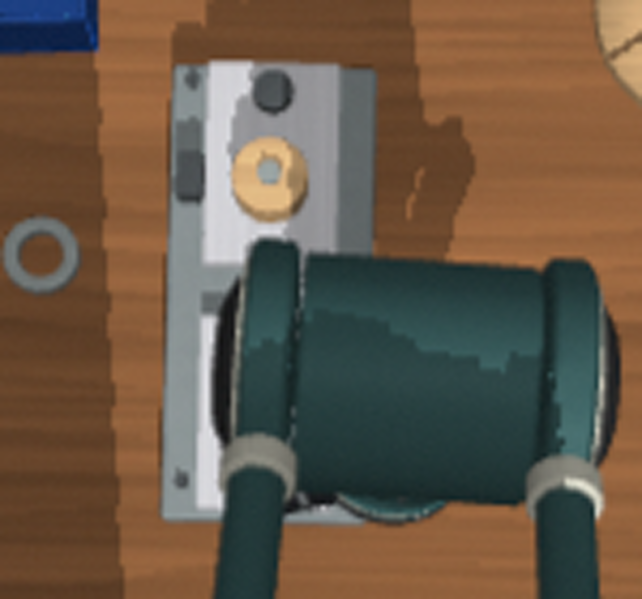

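Call:
jog_arm(deltas=[{"x": -0.1, "y": 0.3, "z": 0, "ax": 0, "ay": 0, "az": 0, "jaw": 255}, {"x": 0, "y": 0, "z": 0, "ax": 0, "ay": 0, "az": 0, "jaw": 255}, {"x": 0, "y": 0, "z": 0, "ax": 0, "ay": 0, "az": 0, "jaw": 255}])

```text
time: 4.38
ee_pos: [507.1, -0.3, 69.1]
orientation: [[0.35, 0.003, 0.937], [-0.937, -0.006, 0.35], [0.007, -1.0, 0.001]]
ft_force: [3.6, -14.4, 1.8]
width: 17.2
```

Call:
jog_arm(deltas=[{"x": -0.1, "y": 0.3, "z": 0, "ax": 0, "ay": 0, "az": 0, "jaw": 255}, {"x": 0, "y": 0, "z": 0, "ax": 0, "ay": 0, "az": 0, "jaw": 255}, {"x": 0, "y": 0, "z": 0, "ax": 0, "ay": 0, "az": 0, "jaw": 255}])

```text
time: 4.63
ee_pos: [507.0, -0.1, 69.1]
orientation: [[0.351, 0.005, 0.936], [-0.936, -0.011, 0.351], [0.012, -1.0, 0.001]]
ft_force: [6.6, -26.2, -0.9]
width: 17.0
```

Call:
jog_arm(deltas=[{"x": 0.2, "y": -0.6, "z": 0, "ax": 0, "ay": 0, "az": 0, "jaw": 255}, {"x": 0, "y": 0, "z": 0, "ax": 0, "ay": 0, "az": 0, "jaw": 120}, {"x": 0, "y": 0, "z": 0, "ax": 0, "ay": 0, "az": 0, "jaw": 60}, {"x": 0, "y": 0, "z": 0, "ax": 0, "ay": 0, "az": 0, "jaw": 60}, {"x": 0, "y": 0, "z": 1, "ax": 0, "ay": 0, "az": 0, "jaw": 60}, {"x": 0, "y": 0, "z": 2, "ax": 0, "ay": 0, "az": 0, "jaw": 60}, {"x": 0, "y": 0, "z": 3, "ax": 0, "ay": 0, "az": 0, "jaw": 60}, {"x": 0, "y": 0, "z": 3, "ax": 0, "ay": 0, "az": 0, "jaw": 60}])

```text
time: 5.3
ee_pos: [504.9, 0.5, 158.4]
orientation: [[0.348, -0.004, 0.937], [-0.937, 0.0, 0.348], [-0.002, -1.0, -0.003]]
ft_force: [0.6, 0.2, 0.6]
width: 65.4
```

Call:
jog_arm(deltas=[{"x": -0.6, "y": -1.8, "z": 0, "ax": 0, "ay": 0, "az": -0.03, "jaw": 60}, {"x": -0.7, "y": -3.1, "z": 0, "ax": 0, "ay": 0, "az": -0.03, "jaw": 60}, {"x": -0.8, "y": -3.5, "z": 0, "ax": 0, "ay": 0, "az": -0.03, "jaw": 60}, {"x": -0.8, "y": -3.5, "z": 0, "ax": 0, "ay": 0, "az": -0.03, "jaw": 60}, {"x": -0.8, "y": -3.5, "z": 0, "ax": 0, "ay": 0, "az": -0.03, "jaw": 60}, {"x": -0.8, "y": -3.5, "z": 0, "ax": 0, "ay": 0, "az": -0.03, "jaw": 60}, {"x": -0.8, "y": -3.5, "z": 0, "ax": 0, "ay": 0, "az": -0.03, "jaw": 60}, {"x": -0.8, "y": -3.5, "z": 0, "ax": 0, "ay": 0, "az": 0, "jaw": 60}, {"x": -0.8, "y": -2.5, "z": 0, "ax": 0, "ay": 0, "az": 0, "jaw": 60}, {"x": -0.36, "y": -1.48, "z": 0, "ax": 0, "ay": 0, "az": 0, "jaw": 60}, {"x": 0, "y": 0, "z": 0, "ax": 0, "ay": 0, "az": 0, "jaw": 60}, {"x": 0, "y": 0, "z": 0, "ax": 0, "ay": 0, "az": 0, "jaw": 60}])

```text
time: 6.3
ee_pos: [433.7, -298.9, 158.4]
orientation: [[0.143, -0.0, 0.99], [-0.99, 0.001, 0.143], [-0.001, -1.0, -0.0]]
ft_force: [-0.3, 0.0, 0.6]
width: 65.4
```

```bash
python3 - <<'E'
from h import *
c=cap('wrist','w4.png');t=cap('top','t4.png');print(ctrl.sense()['ee_pos'],ctrl.sense()['time'],ctrl.sense()['width'])
a=c['pixels'][:,:,::-1]
print(proj(c,(433.5,-299,28)),proj(c,(436.4,-278.6,5)),proj(c,(442.1,-316.6,5)),proj(c,(434,-298.7,53)))
cv2.imwrite('pics/t4c.png',cv2.resize(t['pixels'][140:280,240:390,::-1],None,fx=4.28,fy=4.28,interpolation=cv2.INTER_CUBIC))
E
```

```text
[ 434.02329274 -297.77018437  158.23263986] 6.4 64.95176958683615
(np.float64(317.4508852020799), np.float64(234.25827978207832)) (np.float64(294.6826089233713), np.float64(219.7000503127511)) (np.float64(339.01895628944936), np.float64(219.4384219966756)) (np.float64(317.0715357859194), np.float64(244.09869802099044))
```

View pics/w4.png

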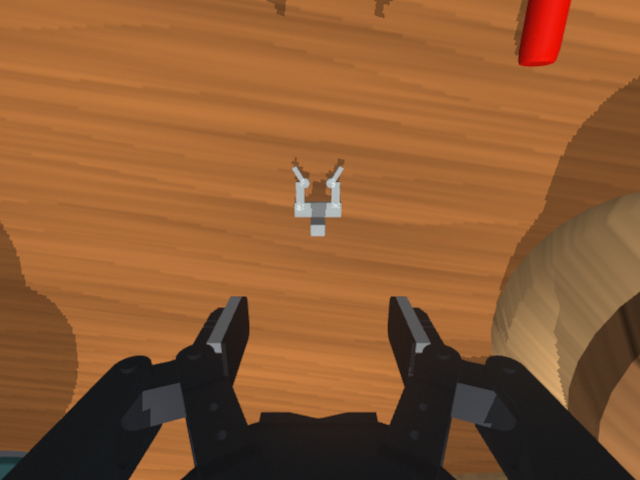

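View pics/t4c.png

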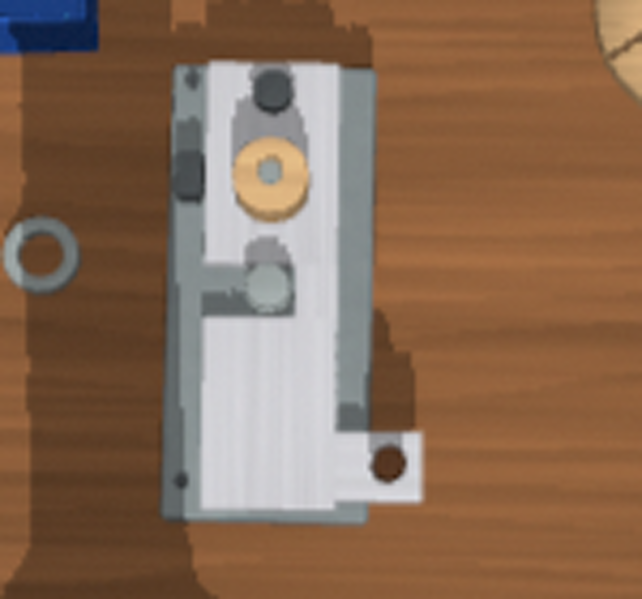

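Call:
jog_arm(deltas=[{"x": 0.15, "y": 0, "z": -2.5, "ax": 0, "ay": 0, "az": 0, "jaw": 110}, {"x": 0, "y": 0, "z": -3.5, "ax": 0, "ay": 0, "az": 0, "jaw": 110}, {"x": 0, "y": 0, "z": -3.5, "ax": 0, "ay": 0, "az": 0, "jaw": 110}, {"x": 0, "y": 0, "z": -2.5, "ax": 0, "ay": 0, "az": 0, "jaw": 110}, {"x": 0, "y": 0, "z": -1.3, "ax": 0, "ay": 0, "az": 0, "jaw": 110}, {"x": 0, "y": 0, "z": 0, "ax": 0, "ay": 0, "az": 0, "jaw": 110}])

```text
time: 6.9
ee_pos: [433.0, -295.2, 21.5]
orientation: [[0.146, -0.006, 0.989], [-0.989, 0.005, 0.146], [-0.006, -1.0, -0.006]]
ft_force: [0.4, -0.0, 0.5]
width: 48.5
```

Call:
jog_arm(deltas=[{"x": 0, "y": 0, "z": 0, "ax": 0, "ay": 0, "az": 0, "jaw": 180}, {"x": 0, "y": 0, "z": 0, "ax": 0, "ay": 0, "az": 0, "jaw": 255}, {"x": 0, "y": 0, "z": 0, "ax": 0, "ay": 0, "az": 0, "jaw": 255}, {"x": 0, "y": 0, "z": 0, "ax": 0, "ay": 0, "az": 0, "jaw": 255}], grip_force=40)

```text
time: 7.23
ee_pos: [437.0, -299.6, 27.2]
orientation: [[0.145, 0.003, 0.989], [-0.989, -0.002, 0.145], [0.002, -1.0, 0.003]]
ft_force: [0.9, 1.3, 4.1]
width: 10.9
```

```bash
python3 - <<'E'
from h import *
c=cap('wrist','w5.png');s=ctrl.sense();print(s['ee_pos'],s['time'],s['width'],s['ft_force'])
E
```

```text
[ 436.96775081 -299.6450068    27.19338178] 7.2833 10.496066388940935 [-0.19406185  1.97145263  5.24632803]
```

View pics/w5.png

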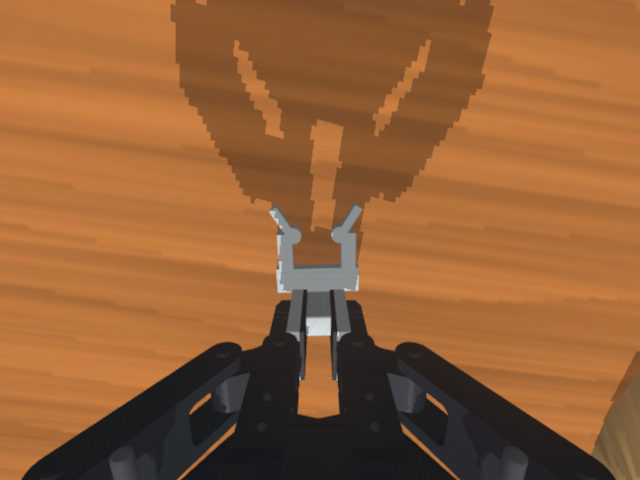

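```bash
python3 - <<'E'
from h import *
a=cv2.imread('pics/w5.png')
cv2.imwrite('pics/w5c.png',cv2.resize(a[195:345,250:390],None,fx=4,fy=4,interpolation=cv2.INTER_CUBIC))
c=load('w5.png')
for uv,z in [((318,326),28),((293,235),5),((341,235),5),((277,270),5),((358,268),5)]:print(uv,onz(c,*uv,z).round(1))
yaw=.146;f=np.array([np.cos(yaw),np.sin(yaw),0])
e=np.array([436.97,-299.6,0])
for d in (22+27-27,):pass
for k,q in dict(tab=e,back=e+5*f,bore=e+27*f,tip=e+48*f).items(): print(k,proj(c,q+[0,0,5]))
E
```

```text
(318, 326) [ 437.8 -300.1   28. ]
(293, 235) [ 469.8 -283.8    5. ]
(341, 235) [ 473.  -305.9    5. ]
(277, 270) [ 451.  -278.3    5. ]
(358, 268) [ 457.6 -316.8    5. ]
tab (np.float64(316.5757104233813), np.float64(301.12260614689376))
back (np.float64(316.5461122901305), np.float64(292.1541625756134))
bore (np.float64(316.4087398385704), np.float64(250.52933881982435))
tip (np.float64(316.265651070332), np.float64(207.17243070820766))
```

View pics/w5c.png

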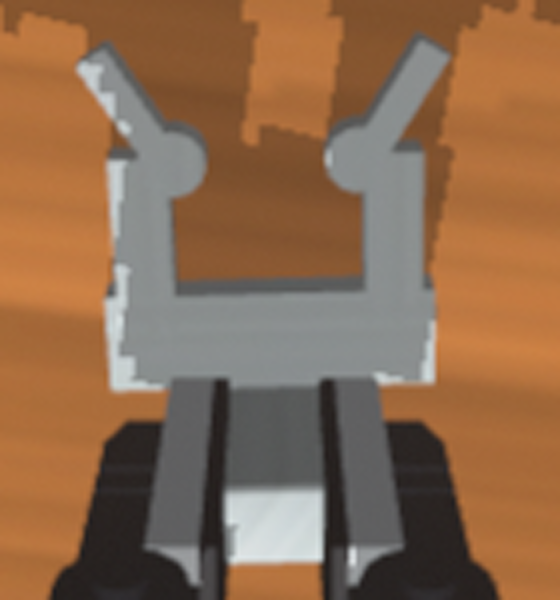

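Call:
jog_arm(deltas=[{"x": 0, "y": 0, "z": 1.5, "ax": 0, "ay": 0, "az": 0, "jaw": 255}, {"x": 0, "y": 0, "z": 3.5, "ax": 0, "ay": 0, "az": 0, "jaw": 255}, {"x": 0, "y": 1, "z": 3.5, "ax": 0, "ay": 0, "az": 0, "jaw": 255}, {"x": 0.5, "y": 2.5, "z": 2.5, "ax": 0, "ay": 0, "az": 0, "jaw": 255}, {"x": 0.9, "y": 3.5, "z": 0, "ax": 0, "ay": 0, "az": -0.02, "jaw": 255}, {"x": 1, "y": 3.5, "z": 0, "ax": 0, "ay": 0, "az": -0.02, "jaw": 255}, {"x": 1, "y": 3.5, "z": 0, "ax": 0, "ay": 0, "az": -0.02, "jaw": 255}, {"x": 1, "y": 3.5, "z": 0, "ax": 0, "ay": 0, "az": -0.02, "jaw": 255}, {"x": 1, "y": 3.5, "z": 0, "ax": 0, "ay": 0, "az": -0.02, "jaw": 255}, {"x": 1, "y": 3.5, "z": 0, "ax": 0, "ay": 0, "az": -0.02, "jaw": 255}, {"x": 1, "y": 3.5, "z": 0, "ax": 0, "ay": 0, "az": -0.02, "jaw": 255}, {"x": 0.8, "y": 3.5, "z": 0, "ax": 0, "ay": 0, "az": -0.012, "jaw": 255}])

```text
time: 8.28
ee_pos: [518.2, 17.7, 136.3]
orientation: [[-0.008, 0.002, 1.0], [-1.0, -0.0, -0.008], [0.0, -1.0, 0.002]]
ft_force: [0.6, -1.2, 0.4]
width: 11.0
```

Call:
jog_arm(deltas=[{"x": 0.48, "y": 3, "z": 0, "ax": 0, "ay": 0, "az": 0, "jaw": 255}, {"x": 0, "y": 1.45, "z": 0, "ax": 0, "ay": 0, "az": 0, "jaw": 255}, {"x": 0, "y": 0, "z": 0, "ax": 0, "ay": 0, "az": 0, "jaw": 255}, {"x": 0, "y": 0, "z": 0, "ax": 0, "ay": 0, "az": 0, "jaw": 255}, {"x": 0, "y": 0, "z": 0, "ax": 0, "ay": 0, "az": 0, "jaw": 255}])

```text
time: 8.7
ee_pos: [522.2, 59.9, 135.6]
orientation: [[-0.007, 0.0, 1.0], [-1.0, -0.001, -0.007], [0.001, -1.0, 0.0]]
ft_force: [-0.2, -0.6, -0.2]
width: 10.8
```

```bash
python3 - <<'E'
from h import *
c=cap('wrist','w6.png');s=ctrl.sense();print(s['ee_pos'],s['time'],s['width'],s['ft_force'],s['orientation'].round(3).tolist())
print(proj(c,(597.5,59.5,61)),proj(c,(598.3,60,61)))
E
```

```text
[522.18625565  59.59334672 135.44891361] 8.75 11.046564731764342 [ 0.42829033 -0.84749653 -0.97981175] [[-0.008, 0.0, 1.0], [-1.0, -0.0, -0.008], [0.0, -1.0, 0.0]]
(np.float64(316.5755963760661), np.float64(139.80207600505796)) (np.float64(315.69256181938675), np.float64(138.35755420296246))
```

View pics/w6.png

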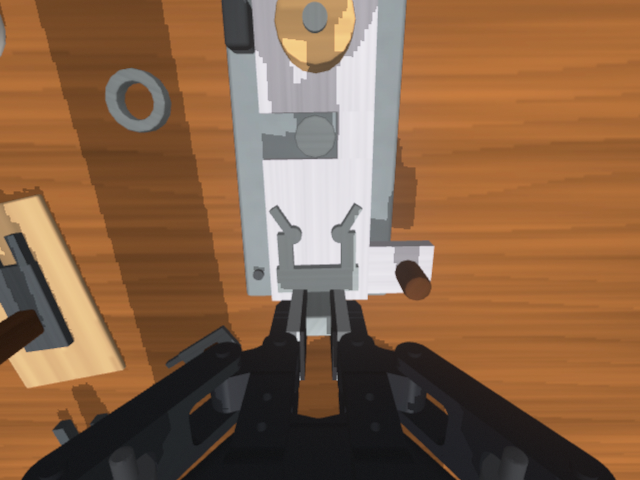

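Call:
jog_arm(deltas=[{"x": 0, "y": 0, "z": -2, "ax": 0, "ay": 0, "az": 0, "jaw": 255}, {"x": 0, "y": 0, "z": -2, "ax": 0, "ay": 0, "az": 0, "jaw": 255}, {"x": 0, "y": 0, "z": -1.5, "ax": 0, "ay": 0, "az": 0, "jaw": 255}, {"x": 0, "y": 0, "z": -0.5, "ax": 0, "ay": 0, "az": 0, "jaw": 255}, {"x": 0, "y": 0, "z": 0, "ax": 0, "ay": 0, "az": 0, "jaw": 255}, {"x": 0, "y": 0, "z": -0.2, "ax": 0, "ay": 0, "az": 0, "jaw": 255}, {"x": 0, "y": 0, "z": -0.2, "ax": 0, "ay": 0, "az": 0, "jaw": 255}, {"x": 0, "y": 0, "z": 0, "ax": 0, "ay": 0, "az": 0, "jaw": 255}])

```text
time: 9.42
ee_pos: [523.0, 60.3, 72.1]
orientation: [[-0.008, 0.002, 1.0], [-1.0, 0.0, -0.008], [-0.0, -1.0, 0.002]]
ft_force: [1.1, 0.2, -2.1]
width: 10.9
```

Call:
jog_arm(deltas=[{"x": 0, "y": 0, "z": -0.1, "ax": 0, "ay": 0, "az": 0, "jaw": 255}, {"x": 0, "y": 0, "z": -0.1, "ax": 0, "ay": 0, "az": 0, "jaw": 255}, {"x": 0, "y": 0, "z": 0, "ax": 0, "ay": 0, "az": 0, "jaw": 255}, {"x": 0, "y": 0, "z": 0, "ax": 0, "ay": 0, "az": 0, "jaw": 255}])

```text
time: 9.75
ee_pos: [523.2, 60.5, 71.2]
orientation: [[-0.007, 0.002, 1.0], [-1.0, -0.0, -0.007], [0.0, -1.0, 0.002]]
ft_force: [-2.6, -0.9, 8.2]
width: 10.4
```

Call:
jog_arm(deltas=[{"x": 0, "y": 0, "z": 0.1, "ax": 0, "ay": 0, "az": 0, "jaw": 220}, {"x": 0, "y": 0, "z": 0, "ax": 0, "ay": 0, "az": 0, "jaw": 190}, {"x": 0, "y": 0, "z": 0, "ax": 0, "ay": 0, "az": 0, "jaw": 170}, {"x": 0, "y": 0, "z": 0, "ax": 0, "ay": 0, "az": 0, "jaw": 170}, {"x": 0, "y": 0, "z": 0.5, "ax": 0, "ay": 0, "az": 0, "jaw": 170}, {"x": 0, "y": 0, "z": 1, "ax": 0, "ay": 0, "az": 0, "jaw": 170}, {"x": 0, "y": 0, "z": 2, "ax": 0, "ay": 0, "az": 0, "jaw": 170}, {"x": 0, "y": 0, "z": 3, "ax": 0, "ay": 0, "az": 0, "jaw": 120}, {"x": 0, "y": 0, "z": 3, "ax": 0, "ay": 0, "az": 0, "jaw": 120}])

```text
time: 10.5
ee_pos: [521.4, 60.5, 166.1]
orientation: [[-0.007, -0.002, 1.0], [-1.0, -0.0, -0.007], [0.0, -1.0, -0.002]]
ft_force: [0.7, -0.2, 0.6]
width: 45.2
```

```bash
python3 - <<'E'
from h import *
c=cap('wrist','w7.png');s=ctrl.sense();print(s['ee_pos'],s['time'],s['width'],s['ft_force'])
a=c['pixels'][:,:,::-1]
cv2.imwrite('pics/w7c.png',cv2.resize(a[60:340,180:460],None,fx=2.1,fy=2.1,interpolation=cv2.INTER_CUBIC))
E
```

```text
[526.1664853   60.83731215 173.81452228] 10.55 45.5014418768938 [ 1.98542356 -0.26409601  4.19189244]
```

View pics/w7c.png

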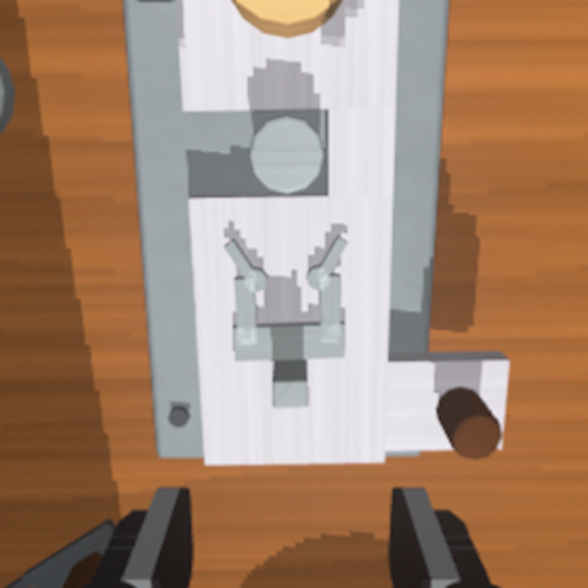

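Call:
jog_arm(deltas=[{"x": -0.5, "y": 2, "z": 0.5, "ax": 0, "ay": 0, "az": 0.12, "jaw": 60}, {"x": -0.6, "y": 2, "z": 0, "ax": 0, "ay": 0, "az": 0.12, "jaw": 0}, {"x": -0.6, "y": 2, "z": 0, "ax": 0, "ay": 0, "az": 0.12, "jaw": 0}, {"x": -0.6, "y": 2, "z": 0, "ax": 0, "ay": 0, "az": 0.12, "jaw": 0}, {"x": -0.6, "y": 2, "z": 0, "ax": 0, "ay": 0, "az": 0.12, "jaw": 0}, {"x": -0.6, "y": 2, "z": 0, "ax": 0, "ay": 0, "az": 0.12, "jaw": 0}, {"x": -0.6, "y": 2, "z": 0, "ax": 0, "ay": 0, "az": 0.12, "jaw": 0}, {"x": -0.6, "y": 2, "z": 0, "ax": 0, "ay": 0, "az": 0.12, "jaw": 0}, {"x": -0.6, "y": 2, "z": 0, "ax": 0, "ay": 0, "az": 0.12, "jaw": 0}, {"x": -0.6, "y": 2, "z": 0, "ax": 0, "ay": 0, "az": 0.12, "jaw": 0}, {"x": -0.6, "y": 2, "z": 0, "ax": 0, "ay": 0, "az": 0.12, "jaw": 0}, {"x": -0.6, "y": 2, "z": 0, "ax": 0, "ay": 0, "az": 0.12, "jaw": 0}])

```text
time: 11.55
ee_pos: [451.1, 301.7, 171.2]
orientation: [[0.991, 0.001, 0.132], [-0.132, 0.001, 0.991], [0.001, -1.0, 0.001]]
ft_force: [1.1, 0.1, 0.5]
width: 85.5
```

Call:
jog_arm(deltas=[{"x": -0.3, "y": 0.15, "z": 0, "ax": 0, "ay": 0, "az": 0.12, "jaw": 0}, {"x": -0.03, "y": 0, "z": 0, "ax": 0, "ay": 0, "az": 0.12, "jaw": 0}, {"x": 0, "y": 0, "z": 0, "ax": 0, "ay": 0, "az": 0.04, "jaw": 0}, {"x": 0, "y": 0, "z": 0, "ax": 0, "ay": 0, "az": 0, "jaw": 0}, {"x": 0, "y": 0, "z": 0, "ax": 0, "ay": 0, "az": 0, "jaw": 0}])

```text
time: 11.97
ee_pos: [448.2, 302.3, 170.9]
orientation: [[0.99, 0.001, -0.14], [0.14, 0.0, 0.99], [0.001, -1.0, 0.0]]
ft_force: [1.1, 0.1, -0.0]
width: 85.1
```

```bash
python3 - <<'E'
from h import *
c=cap('wrist','w8.png');t=cap('top','t8.png');s=ctrl.sense();print(s['ee_pos'],s['time'],s['width'],s['orientation'].round(3).tolist())
print(proj(c,(448,302,88)))
a=t['pixels'][:,:,::-1]
cv2.imwrite('pics/t8c.png',cv2.resize(a[140:280,240:390],None,fx=4.28,fy=4.28,interpolation=cv2.INTER_CUBIC))
E
```

```text
[448.19604434 302.01733516 170.68787693] 12.0667 85.42981029802561 [[0.99, 0.0, -0.14], [0.14, 0.0, 0.99], [0.001, -1.0, 0.0]]
(np.float64(317.8159354857221), np.float64(255.29198288876546))
```

View pics/w8.png

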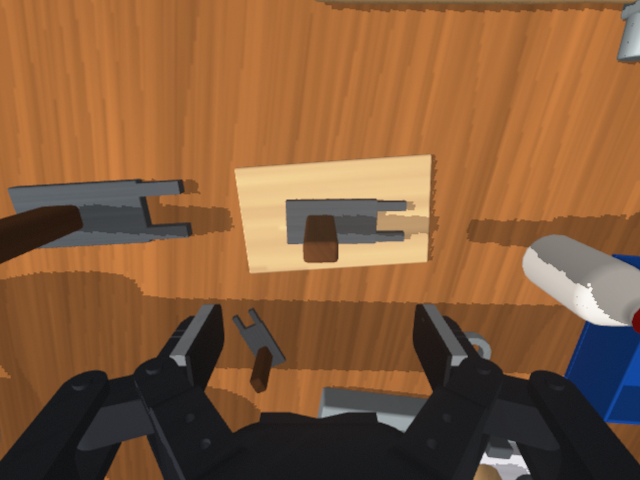

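View pics/t8c.png

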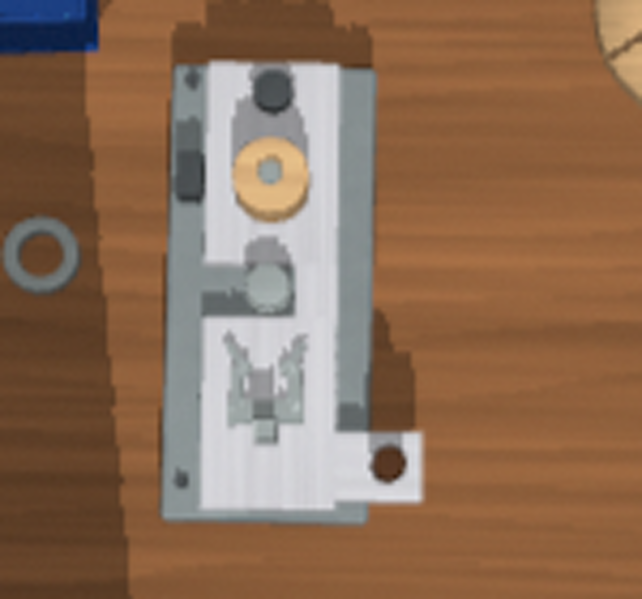

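```bash
python3 - <<'E'
from h import *
a=cv2.imread('pics/w8.png');cv2.imwrite('pics/w8c.png',cv2.resize(a[140:290,220:450],None,fx=3.4,fy=3.4,interpolation=cv2.INTER_CUBIC))
E
```

```text
(no output)
```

View pics/w8c.png

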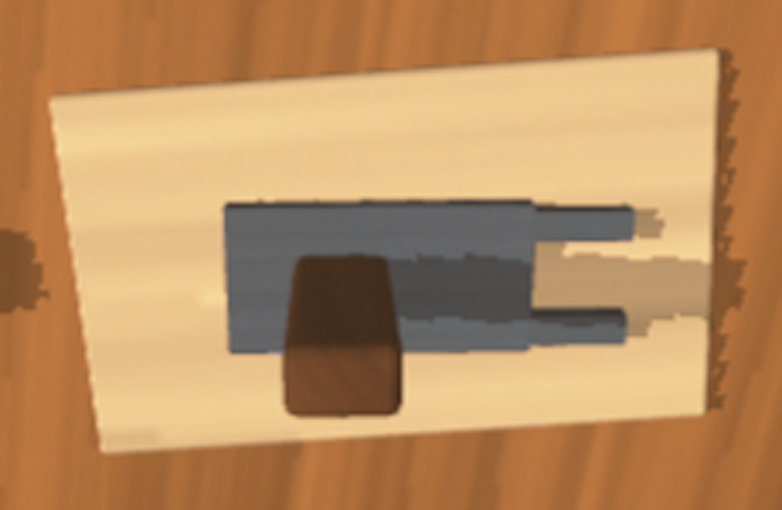

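```bash
python3 - <<'E'
from h import *
c=load('w8.png');W=lambda x,y:(220+x/3.4,140+y/3.4)
for n,q,z in [('h',(343,380),88),('r1',(225,205),14),('r2',(230,352),14),('t1',(634,224),14),('t2',(625,328),14),('b',(50,97),6),('b',(719,50),6),('b',(706,413),6),('b',(103,451),6)]:
    print(n,onz(c,*W(*q),z).round(1))
E
```

```text
h [449.7 304.8  88. ]
r1 [418.  319.5  14. ]
r2 [423.6 280.4  14. ]
t1 [521.6 329.2  14. ]
t2 [525.5 301.5  14. ]
b [370.7 339.1   6. ]
b [535.  373.9   6. ]
b [555.7 278.1   6. ]
b [391.2 243.2   6. ]
```

Call:
jog_arm(deltas=[{"x": 0.2, "y": 0.25, "z": -2, "ax": 0, "ay": 0, "az": 0, "jaw": 0}, {"x": 0, "y": 0, "z": -3, "ax": 0, "ay": 0, "az": 0, "jaw": 0}, {"x": 0, "y": 0, "z": -3, "ax": 0, "ay": 0, "az": 0, "jaw": 60}, {"x": 0, "y": 0, "z": -2.5, "ax": 0, "ay": 0, "az": 0, "jaw": 110}, {"x": 0, "y": 0, "z": -1.3, "ax": 0, "ay": 0, "az": 0, "jaw": 130}, {"x": 0, "y": 0, "z": 0, "ax": 0, "ay": 0, "az": 0, "jaw": 130}, {"x": 0, "y": 0, "z": 0, "ax": 0, "ay": 0, "az": 0, "jaw": 170}, {"x": 0, "y": 0, "z": 0, "ax": 0, "ay": 0, "az": 0, "jaw": 255}, {"x": 0, "y": 0, "z": 0, "ax": 0, "ay": 0, "az": 0, "jaw": 255}, {"x": 0, "y": 0, "z": 0, "ax": 0, "ay": 0, "az": 0, "jaw": 255}], grip_force=80)

```text
time: 12.9
ee_pos: [451.0, 305.1, 53.7]
orientation: [[0.99, 0.002, -0.141], [0.141, 0.001, 0.99], [0.002, -1.0, 0.001]]
ft_force: [0.3, -0.9, -2.4]
width: 23.0
```

```bash
python3 - <<'E'
from h import *
c=cap('wrist','w9.png');s=ctrl.sense();print(s['ee_pos'],s['time'],s['width'],s['ft_force'],s['orientation'].round(3).tolist())
E
```

```text
[450.78565214 305.02576706  53.54291469] 12.95 22.89029556635902 [ 0.80785784 -0.09753538 -1.72123562] [[0.99, 0.002, -0.141], [0.141, 0.001, 0.99], [0.002, -1.0, 0.001]]
```

View pics/w9.png

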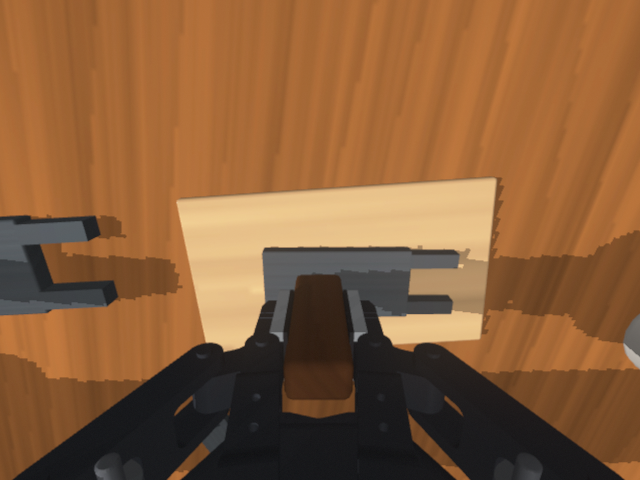

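Call:
jog_arm(deltas=[{"x": 0, "y": 0, "z": 1, "ax": 0, "ay": 0, "az": 0, "jaw": 255}, {"x": 0, "y": 0, "z": 2.5, "ax": 0, "ay": 0, "az": 0, "jaw": 255}, {"x": 0, "y": 0, "z": 3, "ax": 0, "ay": 0, "az": 0, "jaw": 255}, {"x": -0.25, "y": -1, "z": 2.5, "ax": 0, "ay": 0, "az": 0, "jaw": 255}, {"x": -0.3, "y": -2.5, "z": 0, "ax": 0, "ay": 0, "az": -0.02, "jaw": 255}, {"x": -0.3, "y": -3.5, "z": 0, "ax": 0, "ay": 0, "az": -0.02, "jaw": 255}, {"x": -0.3, "y": -3.5, "z": 0, "ax": 0, "ay": 0, "az": -0.02, "jaw": 255}, {"x": -0.3, "y": -3.5, "z": 0, "ax": 0, "ay": 0, "az": -0.02, "jaw": 255}, {"x": -0.3, "y": -3.5, "z": 0, "ax": 0, "ay": 0, "az": -0.02, "jaw": 255}, {"x": -0.3, "y": -3.5, "z": 0, "ax": 0, "ay": 0, "az": -0.02, "jaw": 255}, {"x": -0.2, "y": -2.5, "z": 0, "ax": 0, "ay": 0, "az": -0.02, "jaw": 255}, {"x": -0.2, "y": -0.88, "z": 0, "ax": 0, "ay": 0, "az": -0.009, "jaw": 255}])

```text
time: 13.95
ee_pos: [425.2, 58.0, 143.3]
orientation: [[1.0, 0.001, 0.01], [-0.01, -0.001, 1.0], [0.001, -1.0, -0.001]]
ft_force: [0.3, 0.1, -1.3]
width: 23.1
```

Call:
jog_arm(deltas=[{"x": 0, "y": 0, "z": -1, "ax": 0, "ay": 0, "az": 0, "jaw": 255}, {"x": 0, "y": 0, "z": -1, "ax": 0, "ay": 0, "az": 0, "jaw": 255}, {"x": 0, "y": 0, "z": -1, "ax": 0, "ay": 0, "az": 0, "jaw": 255}, {"x": 0, "y": 0, "z": 0, "ax": 0, "ay": 0, "az": 0, "jaw": 255}, {"x": 0, "y": 0, "z": 0, "ax": 0, "ay": 0, "az": 0, "jaw": 255}])

```text
time: 14.37
ee_pos: [424.3, 61.7, 110.7]
orientation: [[1.0, -0.003, 0.005], [-0.005, -0.0, 1.0], [-0.003, -1.0, -0.0]]
ft_force: [-0.2, 1.0, -0.9]
width: 23.0
```

```bash
python3 - <<'E'
from h import *
c=cap('wrist','w10.png');t=cap('top','t10.png');s=ctrl.sense();print(s['ee_pos'],s['time'],s['width'],s['ft_force'],s['orientation'].round(3).tolist())
a=t['pixels'][:,:,::-1]
cv2.imwrite('pics/t10c.png',cv2.resize(a[160:320,220:390],None,fx=3.75,fy=3.75,interpolation=cv2.INTER_CUBIC))
E
```

```text
[425.47453506  61.56073877 111.98479203] 14.4667 23.0476027233341 [ 0.54547858 -0.15891367 -1.46503232] [[1.0, -0.001, 0.005], [-0.005, 0.0, 1.0], [-0.001, -1.0, 0.0]]
```

View pics/w10.png

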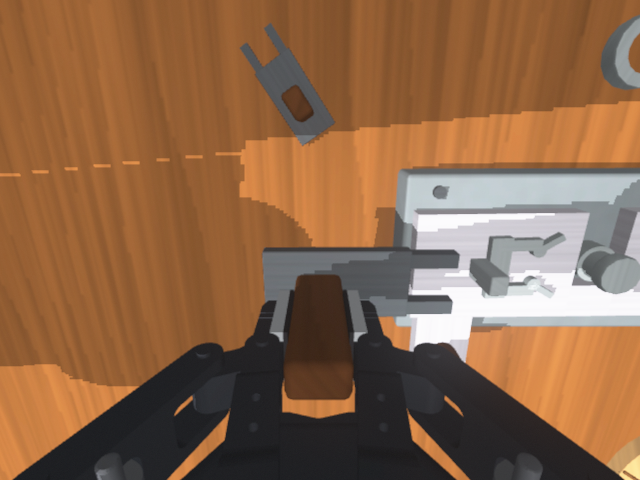

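View pics/t10c.png

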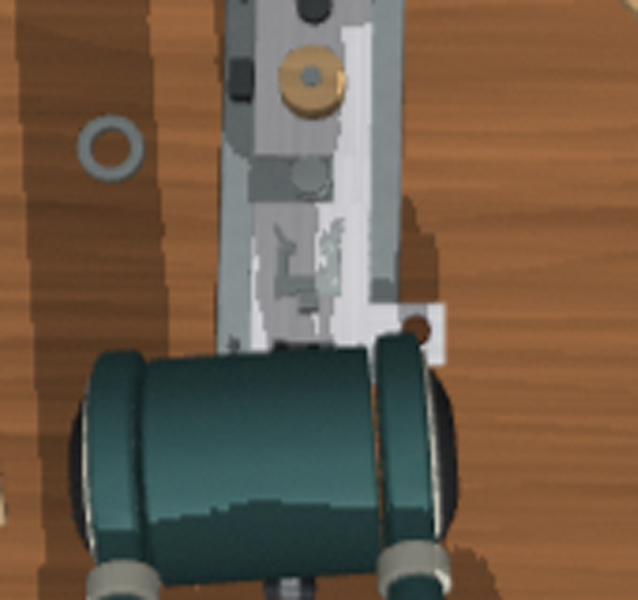

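```bash
python3 - <<'E'
from h import *
a=cv2.imread('pics/w10.png');cv2.imwrite('pics/w10c.png',cv2.resize(a[200:350,380:640],None,fx=3,fy=3,interpolation=cv2.INTER_CUBIC))
E
```

```text
(no output)
```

View pics/w10c.png

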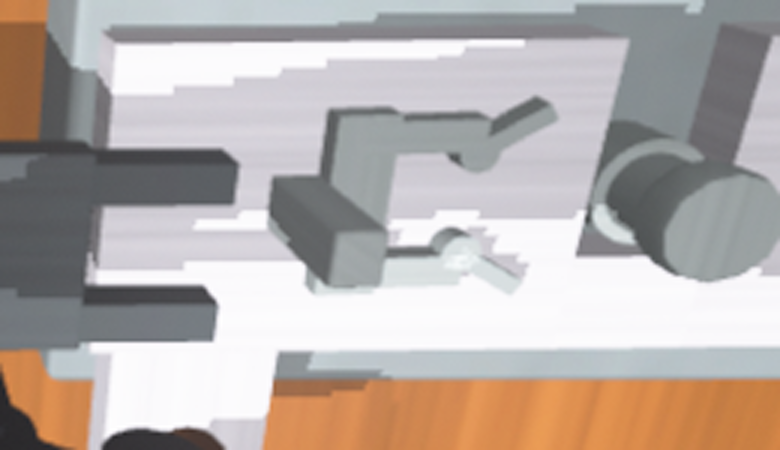

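```bash
python3 - <<'E'
from h import *
c=load('w10.png');W=lambda x,y:(380+x/3,200+y/3)
for n,q,z in [('tine+',(236,185),72.4),('tine-',(216,323),72.4),('tab',(358,260),72),('back+',(330,110),49),('back-',(308,275),49),('post',(718,222),61)]:
    print(n,onz(c,*W(*q),z).round(1))
E
```

```text
tine+ [498.8  75.2  72.4]
tine- [498.7  47.5  72.4]
tab [523.1  60.2  72. ]
back+ [525.7  81.2  49. ]
back- [527.  45.  49.]
post [596.8  62.4  61. ]
```

Call:
jog_arm(deltas=[{"x": 0, "y": -0.05, "z": -0.8, "ax": 0, "ay": 0, "az": 0, "jaw": 255}, {"x": 0, "y": 0, "z": -0.7, "ax": 0, "ay": 0, "az": 0, "jaw": 255}, {"x": 0, "y": 0, "z": -0.4, "ax": 0, "ay": 0, "az": 0, "jaw": 255}, {"x": 0, "y": 0, "z": 0, "ax": 0, "ay": 0, "az": 0, "jaw": 255}, {"x": 0.5, "y": 0, "z": 0, "ax": 0, "ay": 0, "az": 0, "jaw": 255}, {"x": 0.5, "y": 0, "z": 0, "ax": 0, "ay": 0, "az": 0, "jaw": 255}, {"x": 0.5, "y": 0, "z": 0, "ax": 0, "ay": 0, "az": 0, "jaw": 255}, {"x": 0.3, "y": 0, "z": 0, "ax": 0, "ay": 0, "az": 0, "jaw": 255}, {"x": 0, "y": 0, "z": 0, "ax": 0, "ay": 0, "az": 0, "jaw": 255}, {"x": 0, "y": 0, "z": 0, "ax": 0, "ay": 0, "az": 0, "jaw": 255}])

```text
time: 15.3
ee_pos: [444.0, 60.2, 93.5]
orientation: [[1.0, 0.0, 0.007], [-0.007, 0.0, 1.0], [0.0, -1.0, 0.0]]
ft_force: [0.1, 0.6, -1.0]
width: 22.9
```

```bash
python3 - <<'E'
from h import *
c=cap('wrist','w11.png');s=ctrl.sense();print(s['ee_pos'],s['time'],s['width'],s['ft_force'],s['orientation'].round(3).tolist())
a=cv2.imread('pics/w11.png');cv2.imwrite('pics/w11c.png',cv2.resize(a[200:350,380:640],None,fx=3,fy=3,interpolation=cv2.INTER_CUBIC))
E
```

```text
[443.57531245  60.21888335  93.31919638] 15.35 23.097947989764524 [-0.16552733  0.07738625 -1.46552774] [[1.0, -0.0, 0.007], [-0.007, 0.0, 1.0], [-0.0, -1.0, 0.0]]
```

View pics/w11c.png

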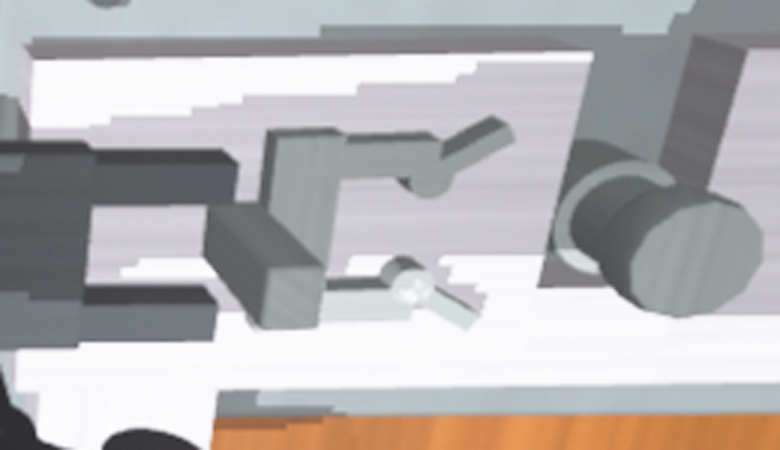

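```bash
python3 - <<'E'
from h import *
c=load('w11.png');W=lambda x,y:(380+x/3,200+y/3)
for n,q,z in [('tine+',(236,185),53.7),('tine-',(216,323),53.7),('tab',(294,297),72),('back+',(268,132),49),('bump+',(430,180),49),('bump-',(410,287),49),('tip+',(505,125),49),('tip-',(470,323),49),('post',(695,255),61)]:
    print(n,onz(c,*W(*q),z).round(1))
E
```

```text
tine+ [519.4  72.9  53.7]
tine- [519.3  44.9  53.7]
tab [523.3  60.5  72. ]
back+ [526.   81.2  49. ]
bump+ [557.   71.6  49. ]
bump- [557.3  49.6  49. ]
tip+ [568.4  82.2  49. ]
tip- [570.3  41.7  49. ]
post [598.   62.1  61. ]
```

Call:
jog_arm(deltas=[{"x": 0, "y": 0.12, "z": 0, "ax": 0, "ay": 0, "az": 0, "jaw": 255}, {"x": 0.3, "y": 0, "z": 0, "ax": 0, "ay": 0, "az": 0, "jaw": 255}, {"x": 0.3, "y": 0, "z": 0, "ax": 0, "ay": 0, "az": 0, "jaw": 255}, {"x": 0.3, "y": 0, "z": 0, "ax": 0, "ay": 0, "az": 0, "jaw": 255}, {"x": 0.3, "y": 0, "z": 0, "ax": 0, "ay": 0, "az": 0, "jaw": 255}, {"x": 0.3, "y": 0, "z": 0, "ax": 0, "ay": 0, "az": 0, "jaw": 255}, {"x": 0.3, "y": 0, "z": 0, "ax": 0, "ay": 0, "az": 0, "jaw": 255}, {"x": 0.3, "y": 0, "z": 0, "ax": 0, "ay": 0, "az": 0, "jaw": 255}, {"x": 0.3, "y": 0, "z": 0, "ax": 0, "ay": 0, "az": 0, "jaw": 255}, {"x": 0.3, "y": 0, "z": 0, "ax": 0, "ay": 0, "az": 0, "jaw": 255}, {"x": 0, "y": 0, "z": 0, "ax": 0, "ay": 0, "az": 0, "jaw": 255}])

```text
time: 16.27
ee_pos: [471.3, 61.4, 93.4]
orientation: [[1.0, 0.001, 0.007], [-0.007, 0.0, 1.0], [0.001, -1.0, 0.0]]
ft_force: [0.8, -0.6, -0.4]
width: 23.0
```

```bash
python3 - <<'E'
from h import *
c=cap('wrist','w12.png');s=ctrl.sense();print(s['ee_pos'],s['time'],s['width'],s['ft_force'],s['orientation'].round(3).tolist())
a=cv2.imread('pics/w12.png');cv2.imwrite('pics/w12c.png',cv2.resize(a[200:350,380:640],None,fx=3,fy=3,interpolation=cv2.INTER_CUBIC))
E
```

```text
[470.98152562  61.45776812  93.35327926] 16.3167 22.81389806906738 [ 0.03151332  0.14132473 -1.3680077 ] [[1.0, 0.0, 0.007], [-0.007, 0.0, 1.0], [0.0, -1.0, 0.0]]
```

View pics/w12c.png

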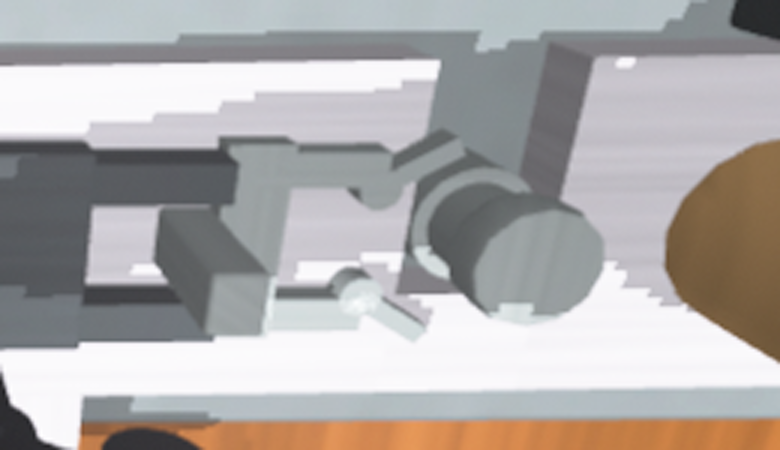

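Call:
jog_arm(deltas=[{"x": 0.3, "y": 0, "z": 0, "ax": 0, "ay": 0, "az": 0, "jaw": 255}, {"x": 0.3, "y": 0, "z": 0, "ax": 0, "ay": 0, "az": 0, "jaw": 255}, {"x": 0.3, "y": 0, "z": 0, "ax": 0, "ay": 0, "az": 0, "jaw": 255}, {"x": 0.3, "y": 0, "z": 0, "ax": 0, "ay": 0, "az": 0, "jaw": 255}, {"x": 0.3, "y": 0, "z": 0, "ax": 0, "ay": 0, "az": 0, "jaw": 255}, {"x": 0.3, "y": 0, "z": 0, "ax": 0, "ay": 0, "az": 0, "jaw": 255}, {"x": 0, "y": 0, "z": 0, "ax": 0, "ay": 0, "az": 0, "jaw": 255}])

```text
time: 16.9
ee_pos: [489.1, 61.5, 93.3]
orientation: [[1.0, 0.0, 0.007], [-0.007, 0.0, 1.0], [0.0, -1.0, 0.0]]
ft_force: [-0.1, -0.5, -1.8]
width: 22.9
```

Call:
jog_arm(deltas=[{"x": 0.2, "y": 0, "z": 0, "ax": 0, "ay": 0, "az": 0, "jaw": 255}, {"x": 0.2, "y": 0, "z": 0, "ax": 0, "ay": 0, "az": 0, "jaw": 255}, {"x": 0.1, "y": 0, "z": 0, "ax": 0, "ay": 0, "az": 0, "jaw": 255}, {"x": 0, "y": 0, "z": 0, "ax": 0, "ay": 0, "az": 0, "jaw": 255}])

```text
time: 17.23
ee_pos: [492.9, 61.4, 92.9]
orientation: [[1.0, -0.001, 0.007], [-0.007, -0.0, 1.0], [-0.001, -1.0, -0.0]]
ft_force: [-2.0, -0.2, -0.5]
width: 22.7
```

```bash
python3 - <<'E'
from h import *
c=cap('wrist','w13.png');s=ctrl.sense();print(s['ee_pos'],s['time'],s['width'],s['ft_force'],s['orientation'].round(3).tolist())
a=cv2.imread('pics/w13.png');cv2.imwrite('pics/w13c.png',cv2.resize(a[200:350,380:640],None,fx=3,fy=3,interpolation=cv2.INTER_CUBIC))
E
```

```text
[492.92443805  61.4678019   92.90352849] 17.2833 23.239458346381962 [-2.85080526  0.6291995  -1.19201157] [[1.0, -0.001, 0.007], [-0.007, -0.0, 1.0], [-0.001, -1.0, -0.0]]
```

View pics/w13c.png

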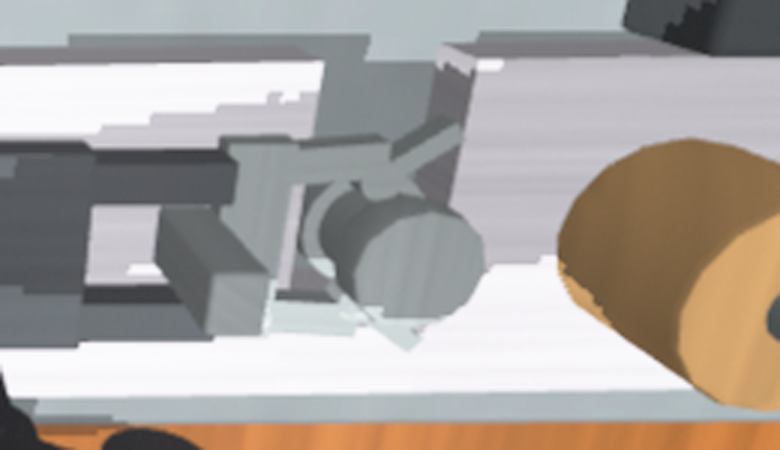

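Call:
jog_arm(deltas=[{"x": 0.15, "y": 0, "z": 0, "ax": 0, "ay": 0, "az": 0, "jaw": 255}, {"x": 0.15, "y": 0, "z": 0, "ax": 0, "ay": 0, "az": 0, "jaw": 255}, {"x": 0.15, "y": 0, "z": 0, "ax": 0, "ay": 0, "az": 0, "jaw": 255}, {"x": 0, "y": 0, "z": 0, "ax": 0, "ay": 0, "az": 0, "jaw": 255}])

```text
time: 17.62
ee_pos: [499.3, 61.5, 93.7]
orientation: [[1.0, 0.002, 0.007], [-0.007, 0.0, 1.0], [0.002, -1.0, 0.0]]
ft_force: [-0.5, -0.7, -2.3]
width: 23.0
```

Call:
jog_arm(deltas=[{"x": 0.15, "y": 0, "z": 0, "ax": 0, "ay": 0, "az": 0, "jaw": 255}, {"x": 0.1, "y": 0, "z": 0, "ax": 0, "ay": 0, "az": 0, "jaw": 255}, {"x": 0.1, "y": 0, "z": 0, "ax": 0, "ay": 0, "az": 0, "jaw": 255}, {"x": 0, "y": 0, "z": 0, "ax": 0, "ay": 0, "az": 0, "jaw": 255}])

```text
time: 17.95
ee_pos: [502.3, 61.4, 93.6]
orientation: [[1.0, 0.001, 0.007], [-0.007, 0.0, 1.0], [0.001, -1.0, 0.0]]
ft_force: [-0.4, 0.3, -1.5]
width: 22.9
```

```bash
python3 - <<'E'
from h import *
c=cap('wrist','w14.png');s=ctrl.sense();print(s['ee_pos'],s['time'],s['width'],s['ft_force'],s['orientation'].round(3).tolist())
a=cv2.imread('pics/w14.png');cv2.imwrite('pics/w14c.png',cv2.resize(a[200:350,380:640],None,fx=3,fy=3,interpolation=cv2.INTER_CUBIC))
E
```

```text
[502.04292164  61.43997642  93.51336522] 18.0 22.862023883322255 [-0.09994721 -0.7316074  -2.19320594] [[1.0, 0.001, 0.007], [-0.007, 0.0, 1.0], [0.001, -1.0, 0.0]]
```

View pics/w14c.png

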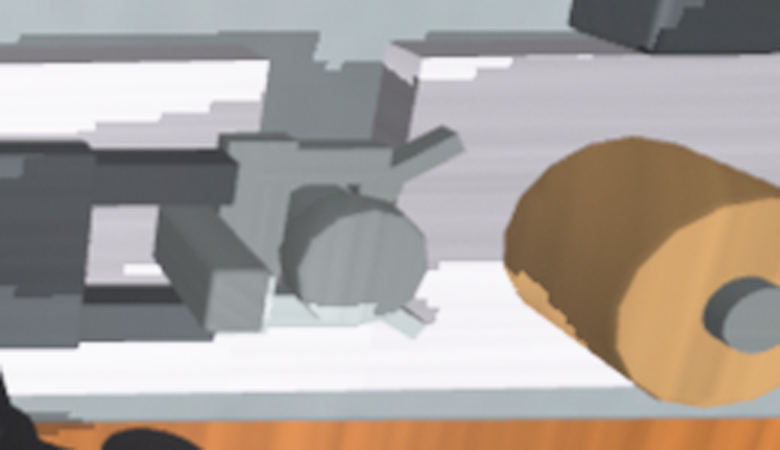

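Call:
jog_arm(deltas=[{"x": 0.1, "y": 0, "z": 0, "ax": 0, "ay": 0, "az": 0, "jaw": 255}, {"x": 0.1, "y": 0, "z": 0, "ax": 0, "ay": 0, "az": 0, "jaw": 255}, {"x": 0, "y": 0, "z": 0, "ax": 0, "ay": 0, "az": 0, "jaw": 255}, {"x": 0, "y": 0, "z": 0, "ax": 0, "ay": 0, "az": 0, "jaw": 255}])

```text
time: 18.33
ee_pos: [503.0, 61.4, 93.1]
orientation: [[1.0, -0.001, 0.007], [-0.007, -0.0, 1.0], [-0.001, -1.0, -0.0]]
ft_force: [-2.6, 0.2, -0.6]
width: 23.3
```

Call:
jog_arm(deltas=[{"x": 0.1, "y": 0, "z": 0, "ax": 0, "ay": 0, "az": 0, "jaw": 255}, {"x": 0.1, "y": 0, "z": 0, "ax": 0, "ay": 0, "az": 0, "jaw": 255}, {"x": 0, "y": 0, "z": 0, "ax": 0, "ay": 0, "az": 0, "jaw": 255}, {"x": 0, "y": 0, "z": 0, "ax": 0, "ay": 0, "az": 0, "jaw": 255}])

```text
time: 18.67
ee_pos: [503.3, 61.4, 92.7]
orientation: [[1.0, -0.005, 0.007], [-0.007, -0.0, 1.0], [-0.005, -1.0, -0.0]]
ft_force: [-7.4, -0.1, 2.8]
width: 23.4
```

Call:
jog_arm(deltas=[{"x": -0.3, "y": 0, "z": 0, "ax": 0, "ay": 0, "az": 0, "jaw": 255}, {"x": -0.7, "y": 0, "z": 0, "ax": 0, "ay": 0, "az": 0, "jaw": 255}, {"x": -1.5, "y": 0, "z": 0, "ax": 0, "ay": 0, "az": 0, "jaw": 255}, {"x": -1.5, "y": 0, "z": 0, "ax": 0, "ay": 0, "az": 0, "jaw": 255}, {"x": -1, "y": 0, "z": 0, "ax": 0, "ay": 0, "az": 0, "jaw": 255}, {"x": 0, "y": 0, "z": 0, "ax": 0, "ay": 0, "az": 0, "jaw": 255}])

```text
time: 19.17
ee_pos: [453.3, 61.4, 92.8]
orientation: [[1.0, -0.001, 0.007], [-0.007, -0.0, 1.0], [-0.001, -1.0, -0.0]]
ft_force: [-0.9, -0.0, -1.6]
width: 23.1
```

```bash
python3 - <<'E'
from h import *
c=cap('wrist','w15.png');s=ctrl.sense();print(s['ee_pos'],s['time'],s['width'],s['ft_force'])
a=cv2.imread('pics/w15.png');cv2.imwrite('pics/w15c.png',cv2.resize(a[180:350,380:640],None,fx=3,fy=3,interpolation=cv2.INTER_CUBIC))
E
```

```text
[454.87991686  61.4499016   93.28187755] 19.2167 22.767911811790736 [ 0.23032298 -0.0253301  -2.71206697]
```

View pics/w15c.png

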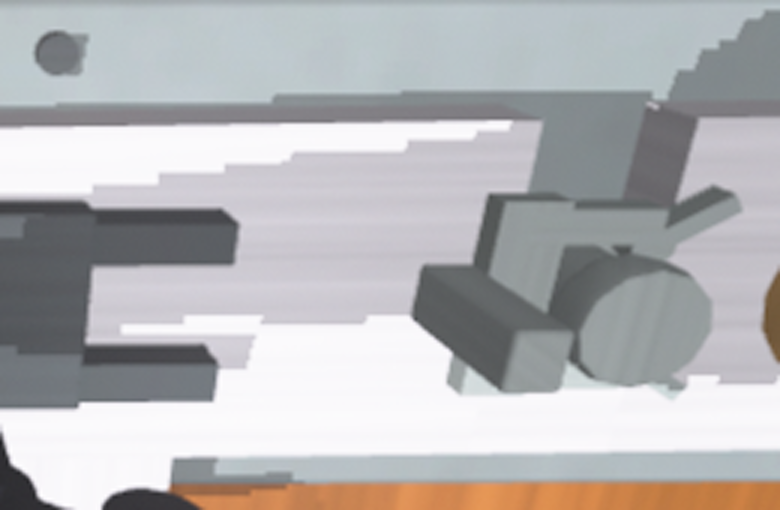

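```bash
python3 - <<'E'
from h import *
c=load('w15.png');W=lambda x,y:(380+x/3,180+y/3)
for n,q,z in [('tab',(537,361),72),('post',(640,318),61),('back+',(491,195),49),('back-',(452,375),49)]:
    print(n,onz(c,*W(*q),z).round(1))
E
```

```text
tab [572.2  61.1  72. ]
post [597.1  63.3  61. ]
back+ [575.   81.8  49. ]
back- [575.2  45.2  49. ]
```

Call:
jog_arm(deltas=[{"x": 0, "y": 0, "z": 1, "ax": 0, "ay": 0, "az": 0, "jaw": 255}, {"x": 0, "y": 0.5, "z": 2.5, "ax": 0, "ay": 0, "az": 0, "jaw": 255}, {"x": 0, "y": 1.5, "z": 1.5, "ax": 0, "ay": 0, "az": 0.01, "jaw": 255}, {"x": -0.1, "y": 3, "z": 0, "ax": 0, "ay": 0, "az": 0.02, "jaw": 255}, {"x": -0.1, "y": 3.5, "z": 0, "ax": 0, "ay": 0, "az": 0.02, "jaw": 255}, {"x": -0.1, "y": 3.5, "z": 0, "ax": 0, "ay": 0, "az": 0.02, "jaw": 255}, {"x": -0.1, "y": 3.5, "z": 0, "ax": 0, "ay": 0, "az": 0.02, "jaw": 255}, {"x": -0.1, "y": 3.5, "z": 0, "ax": 0, "ay": 0, "az": 0.02, "jaw": 255}, {"x": -0.1, "y": 3, "z": 0, "ax": 0, "ay": 0, "az": 0.02, "jaw": 255}, {"x": -0.1, "y": 2.36, "z": 0, "ax": 0, "ay": 0, "az": 0.02, "jaw": 255}, {"x": -0.15, "y": 0, "z": 0, "ax": 0, "ay": 0, "az": 0, "jaw": 255}, {"x": 0, "y": 0, "z": 0, "ax": 0, "ay": 0, "az": 0, "jaw": 255}])

```text
time: 20.22
ee_pos: [447.7, 306.7, 144.2]
orientation: [[0.989, 0.001, -0.145], [0.145, 0.001, 0.989], [0.001, -1.0, 0.0]]
ft_force: [-0.0, -0.5, -1.6]
width: 22.7
```

Call:
jog_arm(deltas=[{"x": 0, "y": 0, "z": -2, "ax": 0, "ay": 0, "az": 0, "jaw": 255}, {"x": 0, "y": 0, "z": -2, "ax": 0, "ay": 0, "az": 0, "jaw": 255}, {"x": 0, "y": 0, "z": -2, "ax": 0, "ay": 0, "az": 0, "jaw": 255}, {"x": 0, "y": 0, "z": 0, "ax": 0, "ay": 0, "az": 0, "jaw": 255}, {"x": 0, "y": 0, "z": 0, "ax": 0, "ay": 0, "az": 0, "jaw": 255}])

```text
time: 20.63
ee_pos: [446.4, 303.5, 82.5]
orientation: [[0.99, -0.003, -0.141], [0.141, -0.002, 0.99], [-0.003, -1.0, -0.002]]
ft_force: [-0.3, 0.7, -1.9]
width: 22.8
```

```bash
python3 - <<'E'
from h import *
c=cap('wrist','w16.png');s=ctrl.sense();print(s['ee_pos'],s['time'],s['width'],s['ft_force'])
E
```

```text
[447.48904923 304.32498471  83.7694267 ] 20.6833 22.959316073934264 [ 0.40437142 -0.95817727 -1.1298782 ]
```

View pics/w16.png

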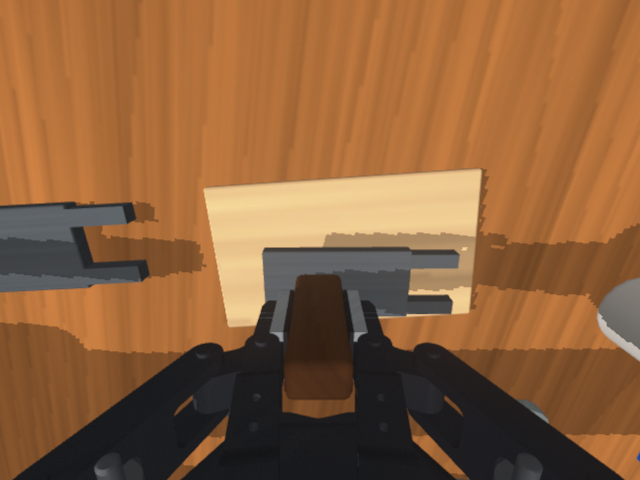

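Call:
jog_arm(deltas=[{"x": 0, "y": 0, "z": -1.5, "ax": 0, "ay": 0, "az": 0, "jaw": 255}, {"x": 0, "y": 0, "z": -1, "ax": 0, "ay": 0, "az": 0, "jaw": 255}, {"x": 0, "y": 0, "z": -0.3, "ax": 0, "ay": 0, "az": 0, "jaw": 255}, {"x": 0, "y": 0, "z": -0.1, "ax": 0, "ay": 0, "az": 0, "jaw": 255}, {"x": 0, "y": 0, "z": -0.1, "ax": 0, "ay": 0, "az": 0, "jaw": 255}, {"x": 0, "y": 0, "z": 0, "ax": 0, "ay": 0, "az": 0, "jaw": 255}, {"x": 0, "y": 0, "z": 0, "ax": 0, "ay": 0, "az": 0, "jaw": 255}])

```text
time: 21.27
ee_pos: [447.4, 305.3, 53.9]
orientation: [[0.99, 0.001, -0.143], [0.143, 0.0, 0.99], [0.001, -1.0, 0.0]]
ft_force: [-0.4, -0.1, -1.2]
width: 22.8
```

Call:
jog_arm(deltas=[{"x": 0, "y": 0, "z": -0.1, "ax": 0, "ay": 0, "az": 0, "jaw": 255}, {"x": 0, "y": 0, "z": 0, "ax": 0, "ay": 0, "az": 0, "jaw": 255}, {"x": 0, "y": 0, "z": 0, "ax": 0, "ay": 0, "az": 0, "jaw": 255}])

```text
time: 21.52
ee_pos: [447.6, 305.5, 53.1]
orientation: [[0.99, 0.001, -0.143], [0.143, 0.001, 0.99], [0.001, -1.0, 0.001]]
ft_force: [0.6, -1.0, 2.3]
width: 23.1
```

Contact made (force z turned positive). Releasing and lifting straight up.

Call:
jog_arm(deltas=[{"x": 0, "y": 0, "z": 0, "ax": 0, "ay": 0, "az": 0, "jaw": 190}, {"x": 0, "y": 0, "z": 0, "ax": 0, "ay": 0, "az": 0, "jaw": 140}, {"x": 0, "y": 0, "z": 0, "ax": 0, "ay": 0, "az": 0, "jaw": 80}, {"x": 0, "y": 0, "z": 0, "ax": 0, "ay": 0, "az": 0, "jaw": 40}, {"x": 0, "y": 0, "z": 0, "ax": 0, "ay": 0, "az": 0, "jaw": 40}, {"x": 0, "y": 0, "z": 1, "ax": 0, "ay": 0, "az": 0, "jaw": 40}, {"x": 0, "y": 0, "z": 3, "ax": 0, "ay": 0, "az": 0, "jaw": 40}, {"x": 0, "y": 0, "z": 3.5, "ax": 0, "ay": 0, "az": 0, "jaw": 40}, {"x": 0, "y": 0, "z": 3.5, "ax": 0, "ay": 0, "az": 0, "jaw": 40}, {"x": 0, "y": 0, "z": 3, "ax": 0, "ay": 0, "az": 0, "jaw": 40}, {"x": -1, "y": 0, "z": 2, "ax": 0, "ay": 0, "az": 0, "jaw": 40}, {"x": 0, "y": 0, "z": 0, "ax": 0, "ay": 0, "az": 0, "jaw": 40}])

```text
time: 22.52
ee_pos: [439.0, 306.9, 219.1]
orientation: [[0.99, 0.008, -0.143], [0.143, 0.006, 0.99], [0.009, -1.0, 0.004]]
ft_force: [1.0, 0.8, 0.4]
width: 72.1
```

```bash
python3 - <<'E'
from h import *
c=cap('wrist','w17.png');t=cap('top','t17.png');sc=cap('scene','s17.png');s=ctrl.sense();print(s['ee_pos'],s['time'],s['width'],s['ft_force'])
a=t['pixels'][:,:,::-1];b=sc['pixels'][:,:,::-1]
x=cv2.resize(a[140:280,240:390],(400,374),interpolation=cv2.INTER_CUBIC);y=cv2.resize(b[205:315,255:435],(400,244),interpolation=cv2.INTER_CUBIC)
y=cv2.copyMakeBorder(y,0,130,0,0,cv2.BORDER_CONSTANT)
cv2.imwrite('pics/m17.png',np.hstack([x,y]))
E
```

```text
[436.73531636 304.86161458 212.25202806] 22.6667 71.6720989868748 [-0.01091457 -0.80635788  0.50805964]
```

View pics/w17.png

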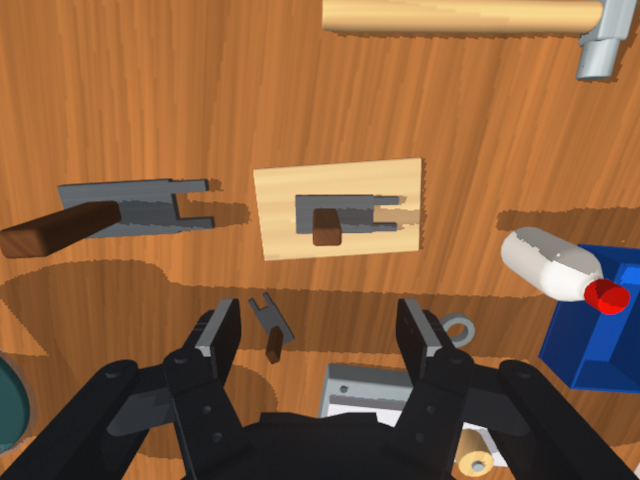

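View pics/m17.png

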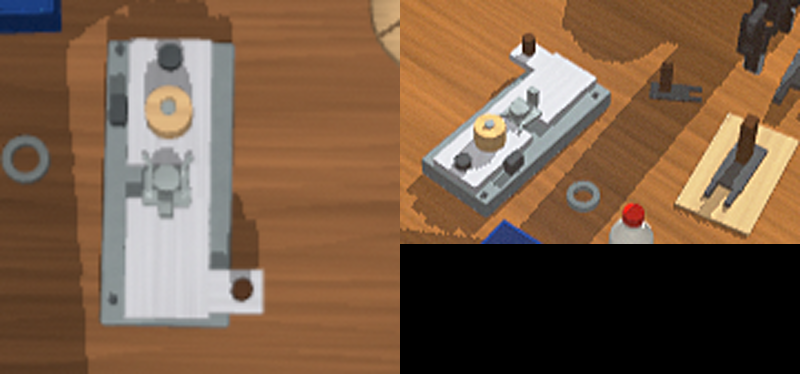

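Call:
jog_arm(deltas=[{"x": 0, "y": 0, "z": 0, "ax": 0, "ay": 0, "az": 0, "jaw": 40}, {"x": 0, "y": 0, "z": 0, "ax": 0, "ay": 0, "az": 0, "jaw": 40}, {"x": 0, "y": 0, "z": 0, "ax": 0, "ay": 0, "az": 0, "jaw": 40}, {"x": 0, "y": 0, "z": 0, "ax": 0, "ay": 0, "az": 0, "jaw": 40}])

```text
time: 23.0
ee_pos: [436.6, 304.7, 211.0]
orientation: [[0.99, -0.002, -0.142], [0.142, -0.001, 0.99], [-0.002, -1.0, -0.001]]
ft_force: [0.3, 0.0, -0.8]
width: 72.0
```

```bash
python3 -c "
from rig import ctrl
print(ctrl.finish_job())"
```

```text
the job is handed in; nothing more can be done
None
```

The job is done and handed in at about 23 s of the 72 s allowed; the interface gave no verdict.

- **Jig arm:** I swung it home by the knob until it met its stop, where the sideways force rose to 26 N.
- **Clip:** I laid it flat on the arm in front of the post, holding it by its tab. The middle-sized fork then pushed it on. The push force rose as the jaws spread, dropped to about zero at the snap, then rose to about 7 N against the seated clip.
- **Fork:** It stands upright on its board again, let go. By the positions I worked out, its mid-foot is about 7 mm from the board's centre.

**Last checks:**
- The pictures show the arm home, the clip round the post and the fork standing. I saw no bystander out of place, but I did not measure them.
- The clip's back edge measured 22 mm behind the post, as it should when seated.
- The tab measured about 25 mm behind the post instead of 27 mm. That is about the camera's error, so I trusted the back edge and the force.
- The first two move calls were refused because their rows lacked keys. Nothing moved, and I sent them again in full.

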